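# Pack the library-ladder fittings tray

## Task

Pack the fittings for the library ladder into the wooden tray, each on its own holder: seat each of the two arched bracket caps fully down, square, over the rail in the lower half it belongs to (large on large, small on small), lay the wheel with the open hole flat on the round pad over its pin, and stand the square sleeve upright on the square pad over its pin. Leave the flat-topped cap without ears and the small solid wheel where they lie: they belong to another job.

Things in the scene. Friction and masses are not known exactly. Their poses are not given: they have to be found in the camera images.
- cap_large_center (a point): Large bracket cap, bare steel: upper half of a split rail bracket. Arch 60 mm across with two flat ears 9 mm thick; 78 mm long over the ears (x), 36 mm wide (y), 30 mm high; half-round bore of 20 mm radius along y, open below and at both ends. Grip across the 36 mm width. Point at its centre, 15 mm above its underside, z up; a half turn about z looks the same. About 0.2 kg.
- cap_small_center (a point): Small bracket cap, bare steel, same pattern: arch 42 mm across with two flat ears; 56 mm long over the ears (x), 36 mm wide (y), 21 mm high; half-round bore of 10 mm radius along y, open below and at both ends. Grip across the 36 mm width. Point at its centre, 10.5 mm above its underside, z up; a half turn about z looks the same. About 0.1 kg.
- cap_square_center (a point): Look-alike that stays: steel cap for a square bar, a plain flat-topped rectangular block without arch or ears, 78 (x) x 36 (y) x 30 mm, with a square channel underneath. Point at its centre, 15 mm above its underside; z up.
- wheel_mid (a point): Ladder wheel, grey plastic, lying flat: a ring 50 mm in diameter and 26 mm high with an open through-hole of 30 mm diameter. Point on its axis, half-way up (13 mm); z up. About 0.08 kg.
- wheel_solid_mid (a point): Look-alike that stays: castor wheel, the same grey plastic, lying flat: a smaller solid disc 40 mm in diameter and 26 mm high with no hole, only a small steel spot in the middle. Point on its axis, half-way up (13 mm); z up.
- sleeve_mid (a point): Square rail-end sleeve, steel, standing upright: a square tube 40 x 40 mm outside, 28 x 28 mm inside, 40 mm high, open at both ends. Point on its axis, half-way up (20 mm); x and y square to its sides, z up. About 0.15 kg.
- saddle_large: Dark steel lower half of the large bracket, fixed on a tile (see round_holder). Origin under the tile's centre, 6 mm above the counter. Block 78 mm (x) x 30 mm (y), flat top 20 mm above the origin; in it lies, along y, a rail offcut of 18 mm radius, 22 mm long, axis at that height, standing 18 mm proud. The large cap fits over it, underside on the block's flat top.
- saddle_small: Dark steel lower half of the small bracket, fixed on a tile (see round_holder). Origin under the tile's centre, 6 mm above the counter. Block 56 mm (x) x 30 mm (y), flat top 20 mm above the origin; in it lies, along y, a rail offcut of 8 mm radius, 22 mm long, axis at that height, standing 8 mm proud. The small cap fits over it, underside on the block's flat top.
- round_holder: Holder for the wheel: round dark pad 60 mm wide, top 12 mm above the origin, with a brass pin 12 mm in diameter standing 12 mm above it at the centre. Origin under the tile, 6 mm above the counter. The 4 fixed holders are 100 mm square tiles 8 mm thick, 108 mm apart, any in any quarter of a fixed wooden tray 230 mm square with a rim 16 mm above the counter; x, y along their sides.
- square_holder: Holder for the square sleeve: a tile (see round_holder) with a square dark pad 48 x 48 mm, top 12 mm above the origin, and a square brass pin 12 x 12 mm standing 12 mm above the pad at the centre. Origin under the tile's centre, 6 mm above the counter; x, y along the tile's and the pin's sides, z up.
Not all that is in view belongs to the job. Leave any green or pink look-alike of the part that bears wheel_mid alone.

How it is judged:
At the end, for the whole second after the job is handed in: Caps within 12 mm of their own lower half's centre, bore along the rail within 0.2 rad; wheel within 13 mm, sleeve within 14 mm of their pad's centre. All four seated within 4 mm in height, level within 0.12 rad, at rest. Both look-alikes within 20 mm of their start, never over 30 mm (horizontal distance between cap_large_center and saddle_large below 0.012 m and z of cap_large_center in the frame of saddle_large between 0.031 and 0.039 m and angle between each of cap_large_center, cap_small_center, wheel_mid, sleeve_mid's own z axis and vertical below 0.12 rad and angle between the y axis of cap_large_center and the y axis of saddle_large, either way round below 0.2 rad and linear speed of each of cap_large, cap_small, wheel, sleeve below 0.02 m/s and horizontal distance between cap_small_center and saddle_small below 0.012 m and z of cap_small_center in the frame of saddle_small between 0.0265 and 0.0345 m and angle between the y axis of cap_small_center and the y axis of saddle_small, either way round below 0.2 rad and horizontal distance between wheel_mid and round_holder below 0.013 m and z of wheel_mid in the frame of round_holder between 0.021 and 0.029 m and horizontal distance between sleeve_mid and square_holder below 0.014 m and z of sleeve_mid in the frame of square_holder between 0.028 and 0.036 m and distance of each of cap_square_center, wheel_solid_mid from where it was at the start of the episode below 0.02 m); the robot touches nothing.
It fails at once if the square-bar cap is moved by more than 30 mm (distance of cap_square_center from where it was at the start of the episode above 0.03 m).
It fails at once if the small solid wheel is moved by more than 30 mm (distance of wheel_solid_mid from where it was at the start of the episode above 0.03 m).
It also fails if it takes over 112 s, if anything falls off the work surface, if the arm or the gripper's body presses on something with over 40 N, if the wrist force passes 120 N, or if a joint passes its speed limit or range.

## Robot

A 7-joint arm with a two-finger parallel gripper is mounted at the origin on the work surface. World frame = base frame: x ahead of the robot, y to its left, z up, the work surface at z = 0. Lengths are in m, angles in rad, forces in N, time in s.
With the tool pointing down it reaches from about 0.425 to 0.95 m from the base axis. Payload 4.7 kg.
Tool frame: the origin (TCP) lies between the finger pads; the fingertips stand 17 mm ahead of it and the grasp point (between the pads) lies 2 mm behind it; z points along the fingers, y is the line along which they close (so a half turn about z gives the same grasp; the last joint's range is limited). The gripper opens to 87 mm and grips with 3 to 60 N. Pads are 19 mm wide; open, the fingers measure 117 mm over their backs; the gripper's body (75 mm by 190 mm) begins 51 mm behind the grasp point.
Start: joints at [1.272, 0.469, -0.049, 1.532, 0.024, 1.141, -0.082], TCP at [0.18, -0.651, 0.214] pointing down, gripper open.
Joint ranges: [-2.59, 2.59], [-0.33, 1.99], [-1.39, 1.29], [0.1, 2.45], [-1.04, 4.18], [0.21, 1.99], [-2.66, 2.66]. Speed limits (rad/s): [2.57, 2.57, 3.14, 3.14, 3.14, 3.14, 3.14].

## Interface

Orientations are given as a unit quaternion [x, y, z, w].
In Python, from cell import * gives the robot as it stands. The module is installed in compiled form; this text tells all that it offers.
- The arm moves only by the tool arm_command, never from a script. Its arguments are lists of equal length, an entry for each row: "translation": the shift along the tool's x, y, z normalised to -1 to 1, where 1 is 40 mm, a list of three; "angular": the turn, a rotation vector about the tool's x, y, z normalised to -1 to 1, where 1 is 6 degrees, a list of three. In form: {"translation": [[tx, ty, tz], ...], "angular": [[ax, ay, az], ...]}. A call has exactly 5 rows; each row shifts and turns the commanded pose from where the row before left it, along the tool's axes as they then stand; what a row does not reach is not made up. A row lasts 1/10 s, in which the tool goes at most 50 mm and 8.59 degrees, less where a joint would pass 70% of its speed; a pose out of reach is approached as far as the arm can. A call with a number of a shift or a turn outside -1 to 1 is refused whole. A call with a gripper value outside its range is refused whole. "hand" is the closure, from 0 (fully open) to 1 (shut), set as the call begins (left out, the last holds). The fingers move at their own pace and stop on an object; "squeeze" is the grip in N (left out, the last holds). Time passes only in rows, so rows that do not move let the fingers close, or fill a call up. It gives the time, the measured TCP pose, the force, the opening and the grip force at its end, in the units of the state.
- state(): the state, without advancing time (a new reading comes with each control period).
- capture(name): name is "scene" or "top"; returns a dict with "color" (480x640x3 uint8, red, green, blue), "fx", "fy", "cx", "cy" (pixels), "world_from_camera" (4x4, takes a point from camera to world coordinates). Camera axes: x right, y up, looking along -z (the intrinsics and any distortion apply to the point x, -y, -z); pixel columns grow to the right and rows downward; lengths in m; the calibration is good to about 2 mm. A picture is of the moment at which its call begins. There is no depth.
- close_job(): hands the job in; it is judged then, once.
Trained networks look in the newest picture that a camera, given by its name, has taken for a name from the list of things; names that differ only in an ending like _2 or _b are one class to them, and where a whole thing is asked for, a point or a joint stands for the part that bears it (a point fixed in the world has none). Each returns a list of dicts, best first, with "confidence" (0 to 1); they miss things now and then, are a little off and sometimes report something else, mostly with a low value. They report only what shows in the picture. A call takes as long as a camera call. They do not tell look-alikes from the thing itself.
- recognise(camera, thing): "bbox" ([centre column, centre row, width, height] in pixels, round what is visible of it).
- outline_of(camera, thing): "mask" (480x640 bool, what is visible of it) and "bbox" ([centre column, centre row, width, height] in pixels, round what is visible of it).
- place_of(camera, thing): "pixel" ([column, row] in pixels: a listed point, or the origin of a listed thing).
The state is a dict: "time_s": time; "qpos": joint angles; "qvel": joint speeds; "effort": joint torques, N m; "position": TCP position; "ee_rot": TCP orientation; "force": force on the tool from outside, world axes, zero at the start; "wrist_torque": the same for the moment, N m; "grip_width": finger opening in m; "finger_force": force on a finger pad.
Only numpy, scipy, OpenCV 4.12 (cv2) and the standard library are available. Lean on these libraries where they do the work, as an engineer would, in place of code of your own. Each camera call takes 0.05 s, during which the arm holds its last target. There are 200 camera calls.

## Working session

There is one attempt and no reset: what is moved stays moved. The work goes in short steps, Python scripts to look and compute and a tool call to move; the robot and the scene stay as the last step left them, time stands still between calls to the robot, and variables do not carry over. Pictures are saved under pics/ and viewed, at most 14 in all, crops included, and the job is handed in when it is done.

Besides the shell and the picture viewer there is one more tool, called after "Call:" as name(argument=value, ...), one argument or row to a line, values as JSON. arm_command: Moves the arm, as the interface text tells. Scaled input: -1 to 1 covers 40 mm each way for a shift and 6 degrees each way for a turn. Its arguments: {"type":"object","properties":{"translation":{"type":"array"},"angular":{"type":"array"},"hand":{"type":"number"},"squeeze":{"type":"number"}},"required":["translation","angular"]}

```bash
mkdir -p pics; ls; python3 - <<'E'
from cell import *
import cv2,numpy as np
s=state(); print({k:np.round(v,3).tolist() for k,v in s.items()})
for n in("scene","top"):
    c=capture(n); cv2.imwrite(f"pics/{n}0.png",c["color"][:,:,::-1]); print(n,c["fx"],c["fy"],c["cx"],c["cy"],[k for k in c],np.round(c["world_from_camera"],3).tolist())
    for t in "cap_large_center cap_small_center cap_square_center wheel_mid wheel_solid_mid sleeve_mid saddle_large saddle_small round_holder square_holder".split():
        print(t,[(np.round(d["pixel"],1).tolist(),round(d["confidence"],2)) for d in place_of(n,t)])
E
```

```text
pics
{'time_s': 0.0, 'qpos': [1.272, 0.469, -0.049, 1.534, 0.024, 1.141, -0.082], 'qvel': [-0.001, 0.001, -0.0, -0.0, -0.0, -0.001, 0.001], 'effort': [-0.0, -50.798, -0.08, -23.616, -0.061, 0.038, 0.0], 'position': [0.18, -0.65, 0.213], 'ee_rot': [0.991, 0.134, -0.0, -0.001], 'force': [1.125, -0.236, 0.57], 'wrist_torque': [-0.001, 0.019, 0.029], 'finger_force': 0.0, 'grip_width': 0.087}
scene 483.029232040844 483.029232040844 312.41906871712945 245.22781371908025 ['color', 'fx', 'fy', 'cx', 'cy', 'world_from_camera'] [[-0.425, -0.623, 0.657, 1.209], [0.905, -0.295, 0.306, 0.258], [0.003, 0.725, 0.689, 0.712], [0.0, 0.0, 0.0, 1.0]]
cap_large_center [([209.0, 178.9], 0.87), ([286.2, 272.0], 0.31)]
cap_small_center [([184.9, 216.4], 0.82), ([416.9, 301.5], 0.35)]
cap_square_center [([214.6, 240.8], 0.96), ([183.2, 218.9], 0.39)]
wheel_mid [([231.2, 273.8], 0.89), ([331.9, 312.4], 0.78), ([286.1, 268.4], 0.7), ([335.4, 276.6], 0.62)]
wheel_solid_mid [([300.8, 222.4], 0.75), ([185.9, 216.3], 0.17)]
sleeve_mid [([259.3, 204.6], 0.7)]
saddle_large [([436.8, 269.5], 0.67)]
saddle_small [([4
[... 179 characters left out ...]
 246.55361299264052 ['color', 'fx', 'fy', 'cx', 'cy', 'world_from_camera'] [[0.055, 0.977, -0.208, 0.401], [-0.998, 0.054, -0.011, -0.024], [0.0, 0.209, 0.978, 0.855], [0.0, 0.0, 0.0, 1.0]]
cap_large_center [([517.8, 329.7], 0.6)]
cap_small_center [([508.3, 262.1], 0.63)]
cap_square_center [([450.9, 234.9], 0.61)]
wheel_mid [([302.3, 190.0], 0.93), ([358.6, 223.6], 0.76), ([305.3, 233.2], 0.76), ([412.1, 199.3], 0.65)]
wheel_solid_mid [([374.1, 300.8], 0.68)]
sleeve_mid [([433.7, 307.3], 0.77)]
saddle_large [([210.3, 291.9], 0.82)]
saddle_small [([176.5, 224.3], 0.79), ([378.7, 298.8], 0.67)]
round_holder [([157.3, 274.9], 0.95)]
square_holder [([223.7, 237.0], 0.72), ([507.7, 263.5], 0.21)]
```

View pics/scene0.png

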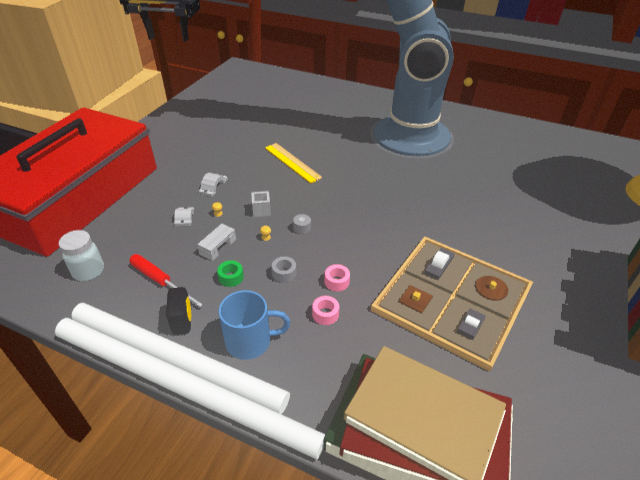

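View pics/top0.png

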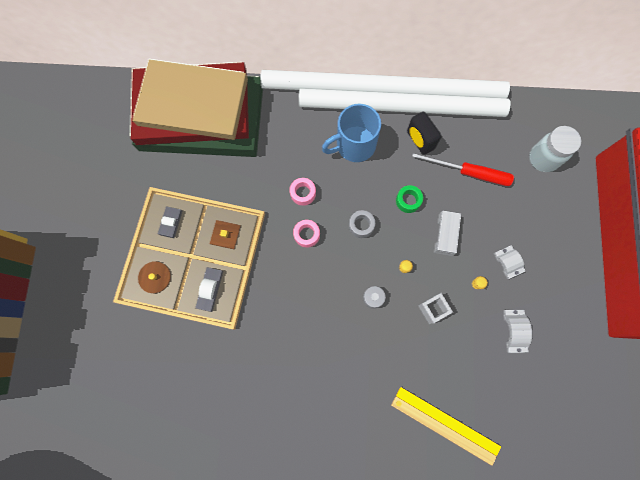

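```bash
cat > h.py <<'E'
from cell import *
import cv2,numpy as np
from scipy.spatial.transform import Rotation as R
def ray(c,p):
    T=c["world_from_camera"]; d=T[:3,:3]@np.array([(p[0]-c["cx"])/c["fx"],-(p[1]-c["cy"])/c["fy"],-1]); return T[:3,3],d/np.linalg.norm(d)
def plane(c,p,z):
    o,d=ray(c,p); return o+d*(z-o[2])/d[2]
def tri(c1,p1,c2,p2):
    o1,d1=ray(c1,p1);o2,d2=ray(c2,p2)
    s=np.linalg.lstsq(np.c_[d1,-d2],o2-o1,rcond=None)[0]; a=o1+s[0]*d1;b=o2+s[1]*d2
    return (a+b)/2,np.linalg.norm(a-b)
def rect(c,m,z):
    k=max(cv2.findContours(m.astype(np.uint8),cv2.RETR_EXTERNAL,cv2.CHAIN_APPROX_NONE)[0],key=len)[:,0]
    P=np.array([plane(c,p,z)[:2] for p in k])*1000
    (x,y),(w,h),a=cv2.minAreaRect(P.astype(np.float32))
    if w<h: w,h,a=h,w,a+90
    return round(x),round(y),round(w),round(h),round((a+90)%180-90,1)  # long axis yaw
def tcp():
    s=state(); r=R.from_quat(s["ee_rot"]).as_matrix(); return s["position"],np.degrees(np.arctan2(r[1,1],r[0,1])),s
E
python3 - <<'E'
from h import *
S=capture("scene");T=capture("top")
pt={"cap_large_center":((209,179),(517.8,329.7)),"cap_small_center":((184.9,216.4),(508.3,262.1)),"cap_square_center":((214.6,240.8),(450.9,234.9)),"wheel_mid":((286.1,268.4),(358.6,223.6)),"wheel_solid_mid":((300.8,222.4),(374,300.8)),"sleeve_mid":((259.3,204.6),(433.7,307.3)),"saddle_large":((436.8,269.5),(210.3,291.9)),"saddle_small":((469.1,328.8),(176.5,224.3)),"round_holder":((489.8,292.7),(157.3,274.9)),"square_holder":((415.9,305.4),(223.7,237))}
zz=[.004,.004,.015,.013,.013,.04]+[.026]*3+[.018]
for (n,(a,b)),z in zip(pt.items(),zz):
    p,e=tri(S,a,T,b); print(n,np.round(p*1000),"err",round(e*1000,1),"r",round(np.hypot(*p[:2])*1000),end=" ")
    for cam,c,q in(("top",T,b),("scene",S,a)):
        o=[m for m in outline_of(cam,n) if np.hypot(m["bbox"][0]-q[0],m["bbox"][1]-q[1])<15]
        print(cam,rect(c,o[0]["mask"],z) if o else None,end=" ")
    print()
cor=[plane(T,p,.016)[:2]*1000 for p in((152,189),(264,211),(236,327),(115,301))]
print(np.round(cor)); 
import itertools
c=T["color"][:,:,::-1]
a=cv2.resize(c[225:365,410:550],None,fx=4,fy=4,interpolation=cv2.INTER_CUBIC)
cv2.imwrite("pics/a.png",a)
a=cv2.resize(c[180:330,110:270],None,fx=4,fy=4,interpolation=cv2.INTER_CUBIC)
cv2.imwrite("pics/b.png",a)
E
```

```text
cap_large_center [ 445. -373.   20.] err 6.2 r 580 top (442, -377, 80, 49, 4.1) scene (442, -377, 89, 60, 4.5) 
cap_small_center [ 571. -361.    3.] err 2.6 r 675 top (574, -366, 58, 46, 25.6) scene (573, -362, 61, 42, 28.1) 
cap_square_center [ 616. -249.   10.] err 2.5 r 665 top (620, -243, 89, 43, -6.8) scene (619, -240, 102, 59, -5.9) 
wheel_mid [628. -71.  16.] err 1.4 r 632 top (630, -79, 54, 50, 2.6) scene (631, -75, 66, 50, 26.6) 
wheel_solid_mid [ 483. -108.    9.] err 2.0 r 495 top (490, -107, 41, 39, -86.8) scene (489, -105, 64, 38, 25.4) 
sleeve_mid [ 476. -217.   17.] err 1.4 r 523 top (471, -214, 49, 42, -58.2) scene (495, -203, 84, 37, 31.3) 
saddle_large [484. 202.  -2.] err 2.7 r 524 top (484, 196, 102, 101, -10.0) scene (504, 203, 107, 100, -10.4) 
saddle_small [610. 287.   1.] err 9.0 r 674 top (607, 283, 101, 100, 80.3) scene (624, 290, 103, 99, -9.1) 
round_holder [509. 307.   4.] err 4.0 r 595 top (502, 301, 105, 102, 80.6) scene (521, 308, 106, 98, -9.6) 
square_holder [592. 189.  -4.] err 0.7 r 621 top (591, 181, 101, 100, -8.6) scene (599, 186, 104, 102, -9.6) 
[[676. 334.]
 [643. 112.]
 [420. 144.]
 [455. 373.]]
```

View pics/a.png

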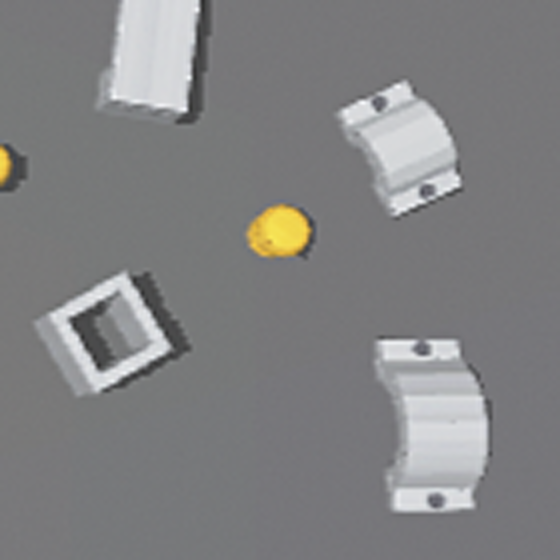

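View pics/b.png

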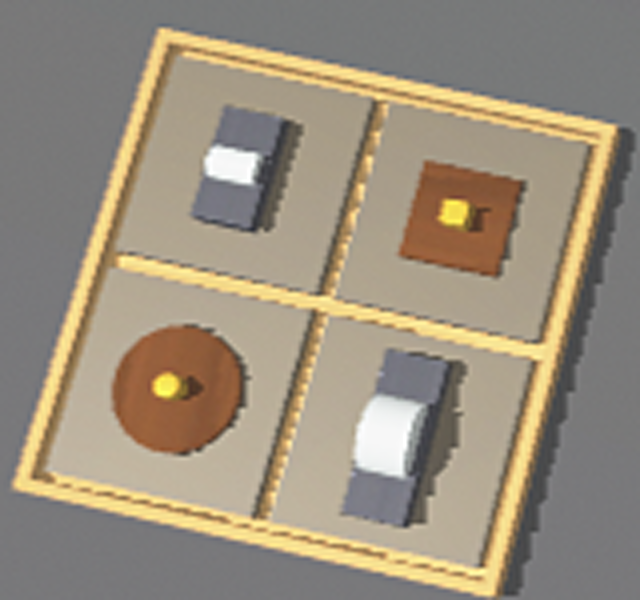

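```bash
cat >> h.py <<'E'
def plan(xyz,yaw,n=None,frm=None):
    """rows from the measured (or given) pose to TCP xyz (mm), tool-y yaw (deg), tool down"""
    p,y,_=tcp(); p=np.array(p)*1000
    if frm is not None: p,y=np.array(frm[:3],float),frm[3]
    d=np.array(xyz)-p; dy=(yaw-y+180)%360-180
    n=n or int(np.ceil(max(np.linalg.norm(d)/40,abs(dy)/6)/5)*5)
    print("from",np.round(p),round(y,1),"rows",n)
    for i in range(0,n,5):
        t=[]
        for j in range(i,i+5):
            a=np.radians(y+dy*j/n); Y=np.array([np.cos(a),np.sin(a),0]); X=np.array([-Y[1],Y[0],0])
            # tool z = -world z ; x = y cross z
            X=np.cross(Y,[0,0,-1]); s=d/n
            t.append(np.round([s@X/40,s@Y/40,-s[2]/40],3).tolist())
        print(t,"az",round(-dy/n/6,3))
E
python3 - <<'E'
from h import *
T=capture("top");S=capture("scene")
A=lambda p:(p[0]/4+410-.4,p[1]/4+225-.4)
B=lambda p:(p[0]/4+110-.4,p[1]/4+180-.4)
def pr(n,f,ps,z):
    P=[plane(T,f(p),z)*1000 for p in ps]; e=P[0]-P[1]; print(n,np.round(np.mean(P,0),1),"yaw",round(np.degrees(np.arctan2(e[1],e[0])),1),"len",round(np.linalg.norm(e)))
pr("large",A,((423,348),(436,500)),.009)
pr("small",A,((379,103),(427,190)),.008)
pr("sleeve",A,((127,272),(97,391)),.04)
pr("sleeve",A,((51,316),(172,345)),.04)
pr("roundpin",B,((168,385),(168,385.1)),.03)
pr("sqpin",B,((455,212),(455,212.1)),.03)
pr("sadL",B,((388,350),(410,526)),.026)
pr("sadS",B,((228,106),(256,231)),.026)
pr("sadSlong",B,((228,106),(193,218)),.026)
pr("sadLlong",B,((388,350),(344,514)),.026)
p,y,s=tcp(); print(p,y,R.from_quat(s["ee_rot"]).as_matrix().round(2).tolist())
plan((442,-377,100),-85.5)
c=S["color"][:,:,::-1]
cv2.imwrite("pics/c.png",cv2.resize(c[230:370,365:540],None,fx=4,fy=4,interpolation=cv2.INTER_CUBIC))
E
```

```text
large [ 442.6 -372.2    9. ] yaw 3.1 len 69
small [ 572.2 -364.2    8. ] yaw 27.8 len 46
sleeve [ 474.1 -218.6   40. ] yaw -13.8 len 55
sleeve [ 474.3 -218.3   40. ] yaw 79.6 len 55
roundpin [503.7 305.7  30. ] yaw 7.8 len 0
sqpin [592.7 182.1  30. ] yaw 5.9 len 0
sadL [486.  197.9  26. ] yaw 13.3 len 82
sadS [609.5 286.4  26. ] yaw 19.3 len 64
sadSlong [611.8 301.6  26. ] yaw -9.6 len 57
sadLlong [487.9 213.2  26. ] yaw -8.7 len 77
[ 0.17995276 -0.65060008  0.21396291] -74.54415538856348 [[0.96, 0.27, 0.0], [0.27, -0.96, -0.0], [0.0, 0.0, -1.0]]
from [ 180. -651.  214.] -74.5 rows 10
[[0.814, -0.485, 0.285], [0.804, -0.5, 0.285], [0.795, -0.515, 0.285], [0.785, -0.531, 0.285], [0.774, -0.545, 0.285]] az 0.183
[[0.764, -0.56, 0.285], [0.753, -0.575, 0.285], [0.742, -0.589, 0.285], [0.73, -0.603, 0.285], [0.719, -0.617, 0.285]] az 0.183
```

View pics/c.png

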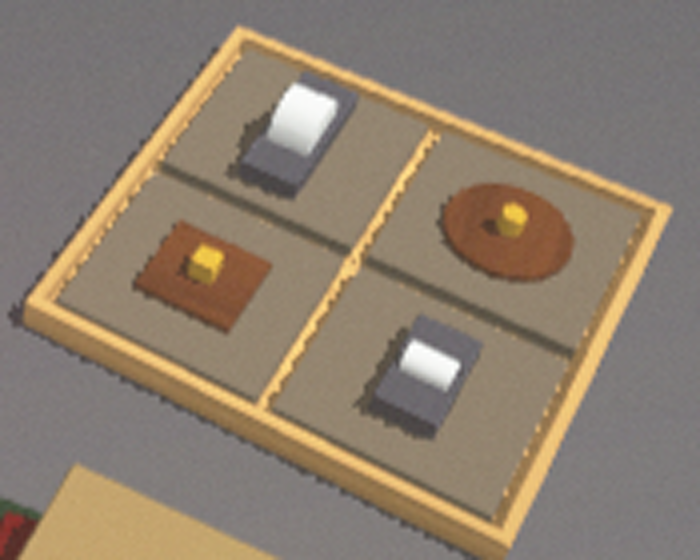

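```bash
python3 - <<'E'
from h import *
plan((330,-390,180),-86)
plan((442.5,-373,80),-86,5,(330,-390,180,-86))
E
```

```text
from [ 180. -651.  214.] -74.5 rows 10
[[0.535, -0.528, 0.085], [0.525, -0.539, 0.085], [0.514, -0.549, 0.085], [0.503, -0.559, 0.085], [0.491, -0.569, 0.085]] az 0.191
[[0.48, -0.579, 0.085], [0.468, -0.588, 0.085], [0.456, -0.597, 0.085], [0.444, -0.606, 0.085], [0.432, -0.615, 0.085]] az 0.191
from [ 330. -390.  180.] -86 rows 5
[[0.567, -0.046, 0.5], [0.567, -0.046, 0.5], [0.567, -0.046, 0.5], [0.567, -0.046, 0.5], [0.567, -0.046, 0.5]] az 0.0
```

Call:
arm_command(
  translation=[
    [0.535,-0.53,0.085],
    [0.525,-0.54,0.085],
    [0.515,-0.55,0.085],
    [0.505,-0.56,0.085],
    [0.49,-0.57,0.085],
  ],
  angular=[
    [0,0,0.19],
    [0,0,0.19],
    [0,0,0.19],
    [0,0,0.19],
    [0,0,0.19],
  ],
  hand=0,
  squeeze=25,
)

```text
time_s: 2.8
position: [0.2556, -0.5189, 0.197]
ee_rot: [0.996, 0.085, 0.0, 0.0]
force: [0.5, 0.2, -0.9]
grip_width: 0.0871
finger_force: 0.0
```

Call:
arm_command(
  translation=[
    [0.48,-0.58,0.085],
    [0.47,-0.59,0.085],
    [0.455,-0.595,0.085],
    [0.445,-0.605,0.085],
    [0.43,-0.615,0.085],
  ],
  angular=[
    [0,0,0.19],
    [0,0,0.19],
    [0,0,0.19],
    [0,0,0.19],
    [0,0,0.19],
  ],
)

```text
time_s: 3.3
position: [0.3305, -0.3887, 0.1801]
ee_rot: [0.999, 0.035, 0.0, 0.0]
force: [0.2, 0.5, 0.4]
grip_width: 0.0871
finger_force: 0.0
```

Call:
arm_command(
  translation=[
    [0.57,-0.045,0.5],
    [0.57,-0.045,0.5],
    [0.57,-0.045,0.5],
    [0.57,-0.045,0.5],
    [0.57,-0.045,0.5],
  ],
  angular=[
    [0,0,0],
    [0,0,0],
    [0,0,0],
    [0,0,0],
    [0,0,0],
  ],
)

```text
time_s: 3.8
position: [0.444, -0.3727, 0.0794]
ee_rot: [0.999, 0.035, 0.0, 0.0]
force: [0.1, 0.2, -0.3]
grip_width: 0.0872
finger_force: 0.0
```

```bash
python3 - <<'E'
from h import *
c=capture("top");p,y,s=tcp(); print(p,y,s["qpos"])
cv2.imwrite("pics/d.png",cv2.resize(c["color"][260:410,430:630,::-1],None,fx=3,fy=3))
plan((442.5,-373,22),-86,5)
E
```

```text
[ 0.44710981 -0.36970712  0.07634973] -85.69859121828135 [ 0.73469447  0.47630765 -0.15022636  1.88491559  0.09260454  0.7884502
 -0.96021013]
from [ 447. -370.   76.] -85.7 rows 5
[[-0.024, 0.015, 0.272], [-0.024, 0.015, 0.272], [-0.024, 0.015, 0.272], [-0.024, 0.015, 0.272], [-0.024, 0.015, 0.272]] az 0.01
```

View pics/d.png

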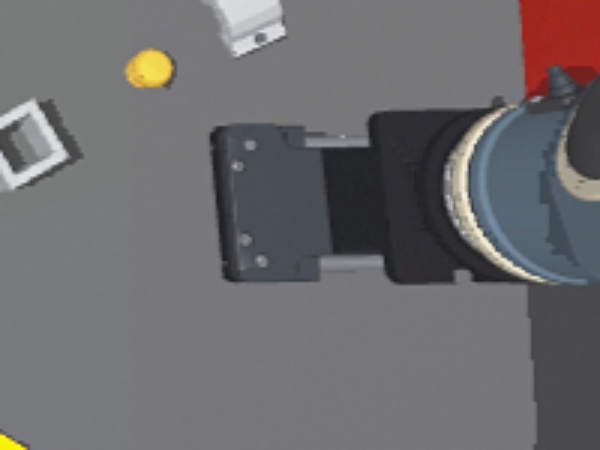

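```bash
python3 - <<'E'
from h import *
for i in range(3):
    p,y,s=tcp(); print(p.round(4),y,s["time_s"]); capture("top")
E
```

```text
[ 0.4471 -0.3697  0.0763] -85.69859121828135 3.85
[ 0.4451 -0.37    0.0775] -85.68480658940892 3.9
[ 0.4437 -0.3713  0.0787] -85.78885302709723 3.95
```

Call:
arm_command(
  translation=[
    [-0.02,0.01,0.3],
    [0,0,0.4],
    [0,0,0.4],
    [0,0,0.25],
    [0,0,0.09],
  ],
  angular=[
    [0,0,0],
    [0,0,0],
    [0,0,0],
    [0,0,0],
    [0,0,0],
  ],
)

```text
time_s: 4.5
position: [0.4409, -0.3733, 0.0216]
ee_rot: [0.999, 0.035, -0.001, -0.0]
force: [0.0, -0.7, 0.2]
grip_width: 0.0869
finger_force: 0.0
```

Call:
arm_command(
  translation=[
    [0,0,0],
    [0,0,0],
    [0,0,0],
    [0,0,0],
    [0,0,0],
  ],
  angular=[
    [0,0,0],
    [0,0,0],
    [0,0,0],
    [0,0,0],
    [0,0,0],
  ],
  hand=1,
  squeeze=25,
)

```text
time_s: 5.0
position: [0.4424, -0.3732, 0.0228]
ee_rot: [0.999, 0.035, 0.0, 0.0]
force: [-0.1, -0.6, -0.3]
grip_width: 0.0547
finger_force: 0.0
```

Call:
arm_command(
  translation=[
    [0,0,0],
    [0,0,0],
    [0,0,-0.05],
    [0,0,-0.2],
    [0,0,-0.5],
  ],
  angular=[
    [0,0,0],
    [0,0,0],
    [0,0,0],
    [0,0,0],
    [0,0,0],
  ],
)

```text
time_s: 5.5
position: [0.4411, -0.3723, 0.0517]
ee_rot: [0.999, 0.035, -0.001, -0.001]
force: [0.6, 0.1, 0.6]
grip_width: 0.0148
finger_force: 0.0
```

Call:
arm_command(
  translation=[
    [-0.3,0,-1],
    [-0.3,0,-1],
    [-0.3,0,-0.3],
    [0,0,0],
    [0,0,0],
  ],
  angular=[
    [0,0,0],
    [0,0,0],
    [0,0,0],
    [0,0,0],
    [0,0,0],
  ],
  hand=0,
)

```text
time_s: 6.0
position: [0.4059, -0.3753, 0.1439]
ee_rot: [0.999, 0.035, -0.0, -0.0]
force: [0.2, 0.7, -0.7]
grip_width: 0.047
finger_force: 0.0
```

```bash
python3 - <<'E'
from h import *
c=capture("scene");p,y,s=tcp(); print(p.round(4),y,s["grip_width"])
print(place_of("scene","cap_large_center"))
o=outline_of("scene","cap_large_center"); print([(rect(c,m["mask"],.004),m["bbox"],m["confidence"]) for m in o])
cv2.imwrite("pics/e.png",cv2.resize(c["color"][110:250,120:320,::-1],None,fx=4,fy=4,interpolation=cv2.INTER_CUBIC))
E
```

```text
[ 0.406  -0.3749  0.1432] -85.92290184994741 0.05103019859984774
[{'pixel': [211.7, 179.6], 'confidence': 0.92}]
[((443, -377, 88, 59, 4.9), [213.8, 183.2, 28.7, 19.9], 0.55)]
```

View pics/e.png

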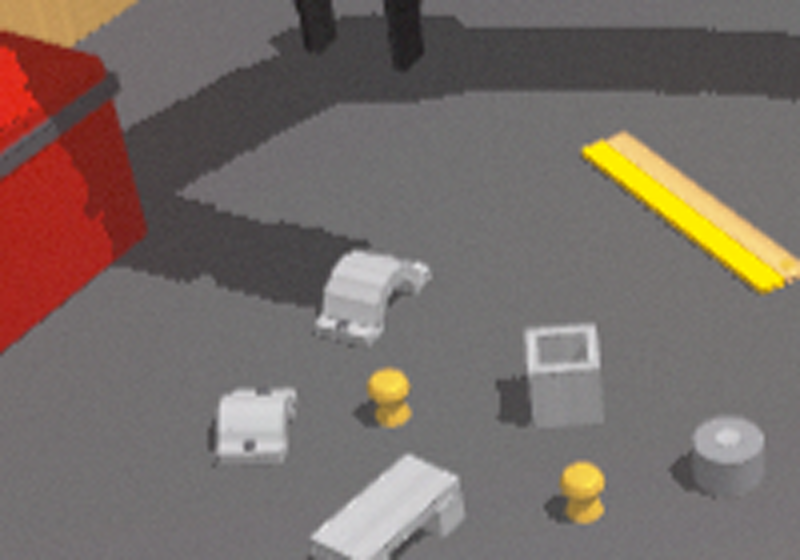

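Call:
arm_command(
  translation=[
    [0.4,0.01,0.4],
    [0.4,0.01,0.8],
    [0.12,0,0.9],
    [0,0,0.6],
    [0,0,0.33],
  ],
  angular=[
    [0,0,0],
    [0,0,0],
    [0,0,0],
    [0,0,0],
    [0,0,0],
  ],
  hand=0.35,
)

```text
time_s: 6.65
position: [0.4419, -0.3719, 0.0195]
ee_rot: [0.999, 0.036, -0.002, -0.002]
force: [-0.7, 0.3, 0.5]
grip_width: 0.0567
finger_force: 0.0
```

Call:
arm_command(
  translation=[
    [0,0,0],
    [0,0,0],
    [0,0,0],
    [0,0,0],
    [0,0,0],
  ],
  angular=[
    [0,0,0],
    [0,0,0],
    [0,0,0],
    [0,0,0],
    [0,0,0],
  ],
  hand=1,
  squeeze=25,
)

```text
time_s: 7.15
position: [0.4435, -0.3743, 0.0242]
ee_rot: [0.999, 0.035, 0.001, 0.001]
force: [1.3, -0.2, 0.3]
grip_width: 0.0247
finger_force: 0.0
```

Call:
arm_command(
  translation=[
    [0,0,0],
    [0,0,0],
    [0,0,0],
    [0,0,0],
    [0,0,0],
  ],
  angular=[
    [0,0,0],
    [0,0,0],
    [0,0,0],
    [0,0,0],
    [0,0,0],
  ],
)

```text
time_s: 7.65
position: [0.4431, -0.3738, 0.0231]
ee_rot: [0.999, 0.035, -0.0, 0.0]
force: [-0.3, 0.0, -0.1]
grip_width: 0.0007
finger_force: 0.0
```

```bash
python3 - <<'E'
from h import *
c=capture("scene");p,y,s=tcp(); print(p.round(4),y,s["grip_width"])
for q in((199.5,120),(221.2,126)): print(plane(c,q,.126))
cv2.imwrite("pics/f.png",cv2.resize(c["color"][110:250,120:320,::-1],None,fx=4,fy=4,interpolation=cv2.INTER_CUBIC))
E
```

```text
[ 0.4431 -0.3738  0.0231] -85.94053554900226 0.0004099907637474507
[ 0.36883613 -0.43629057  0.126     ]
[ 0.37038952 -0.37336055  0.126     ]
```

View pics/f.png

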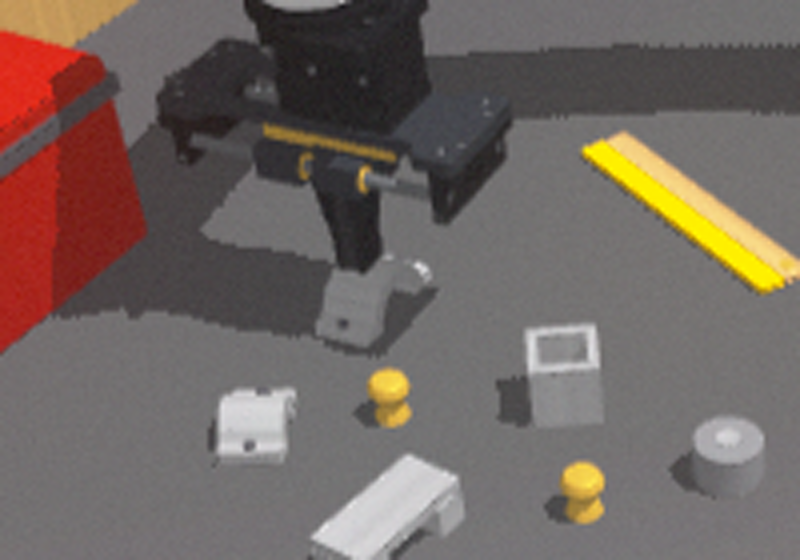

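```bash
python3 - <<'E'
from h import *
c=capture("scene")
W=np.linalg.inv(c["world_from_camera"])
def prj(p):
    q=W@[*p,1]; return c["cx"]+c["fx"]*q[0]/-q[2], c["cy"]-c["fy"]*q[1]/-q[2]
for z in(0,.006,.02,.03,.04,.05): 
    u=prj((.443,-.374,z)); print(z,np.round(u,1),"crop",(u[0]-120)*4,(u[1]-110)*4)
for dy in(-.03,.03):
  for z in(.12,.126,.135,.145):
    u=prj((.406+.0,-.375+dy,z)); print(z,dy,"crop",(u[0]-120)*4,(u[1]-110)*4)
print(state()["force"])
E
```

```text
0 [211.3 185.4] crop 365.09436188564837 301.7064893505881
0.006 [210.9 183.4] crop 363.7108415918975 293.7680960062952
0.02 [210.1 178.8] crop 360.4447177520492 275.02765839291044
0.03 [209.5 175.4] crop 358.0787022575789 261.45188235360354
0.04 [208.9 171.9] crop 355.68457181903136 247.7147877662802
0.05 [208.3 168.5] crop 353.26182231383723 233.81348206531243
0.12 -0.03 crop 327.39858841268756 89.18002244124818
0.126 -0.03 crop 325.81804682337895 80.1248794610608
0.135 -0.03 crop 323.425512524695 66.41771711485472
0.145 -0.03 crop 320.73609978947275 51.00969684198941
0.12 0.03 crop 413.85429936833657 112.28389994576264
0.126 0.03 crop 412.5680516625778 103.16533695384464
0.135 0.03 crop 410.62071023614067 89.36009914137958
0.145 0.03 crop 408.4313115691889 73.83885111921586
[-0.48842449  0.09699946  0.34175017]
```

Call:
arm_command(
  translation=[
    [0,0,-0.1],
    [0,0,-0.1],
    [0,0,0],
    [0,0,0],
    [0,0,0],
  ],
  angular=[
    [0,0,0],
    [0,0,0],
    [0,0,0],
    [0,0,0],
    [0,0,0],
  ],
  hand=0.3,
)

```text
time_s: 8.25
position: [0.443, -0.3738, 0.0312]
ee_rot: [0.999, 0.035, 0.0, 0.0]
force: [0.5, 0.3, -0.7]
grip_width: 0.0329
finger_force: 0.0
```

Call:
arm_command(
  translation=[
    [0,0,0],
    [0,0,0],
    [0,0,0],
    [0,0,0],
    [0,0,0],
  ],
  angular=[
    [0,0,0],
    [0,0,0],
    [0,0,0],
    [0,0,0],
    [0,0,0],
  ],
)

```text
time_s: 8.75
position: [0.443, -0.3738, 0.0311]
ee_rot: [0.999, 0.035, -0.0, 0.0]
force: [-0.1, 0.6, -0.4]
grip_width: 0.0599
finger_force: 0.0
```

Call:
arm_command(
  translation=[
    [0,0,0.1],
    [0,0,0.1],
    [0,0,0.15],
    [0,0,0.15],
    [0,0,0.15],
  ],
  angular=[
    [0,0,0],
    [0,0,0],
    [0,0,0],
    [0,0,0],
    [0,0,0],
  ],
)

```text
time_s: 9.25
position: [0.4429, -0.3737, 0.0044]
ee_rot: [0.999, 0.035, -0.0, -0.0]
force: [0.1, -0.2, 0.8]
grip_width: 0.0612
finger_force: 0.0
```

Call:
arm_command(
  translation=[
    [0,0,0],
    [0,0,0],
    [0,0,0],
    [0,0,0],
    [0,0,0],
  ],
  angular=[
    [0,0,0],
    [0,0,0],
    [0,0,0],
    [0,0,0],
    [0,0,0],
  ],
  hand=1,
  squeeze=25,
)

```text
time_s: 9.75
position: [0.4431, -0.3732, 0.0053]
ee_rot: [0.999, 0.036, -0.0, -0.0]
force: [-0.5, 2.1, 1.2]
grip_width: 0.0357
finger_force: 25.0
```

Call:
arm_command(
  translation=[
    [0,0,0],
    [0,0,0],
    [0,0,-0.1],
    [0,0,-0.3],
    [0,0,-0.6],
  ],
  angular=[
    [0,0,0],
    [0,0,0],
    [0,0,0],
    [0,0,0],
    [0,0,0],
  ],
)

```text
time_s: 10.25
position: [0.4417, -0.3736, 0.0445]
ee_rot: [0.999, 0.035, -0.001, -0.001]
force: [0.1, 0.6, -3.5]
grip_width: 0.0359
finger_force: 25.0
```

```bash
python3 - <<'E'
from h import *
f=(443,-373.7,44.7,-86)
plan((470,-240,120),-89,5,f)
plan((486,197,100),-99.3,15,(470,-240,120,-89))
E
```

```text
from [ 443. -374.   45.] -86 rows 5
[[0.181, -0.657, -0.376], [0.174, -0.659, -0.376], [0.167, -0.661, -0.376], [0.161, -0.663, -0.376], [0.154, -0.664, -0.376]] az 0.1
from [ 470. -240.  120.] -89 rows 15
[[0.039, -0.728, 0.033], [0.031, -0.728, 0.033], [0.022, -0.728, 0.033], [0.013, -0.729, 0.033], [0.004, -0.729, 0.033]] az 0.114
[[-0.004, -0.729, 0.033], [-0.013, -0.729, 0.033], [-0.022, -0.728, 0.033], [-0.03, -0.728, 0.033], [-0.039, -0.728, 0.033]] az 0.114
[[-0.048, -0.727, 0.033], [-0.057, -0.727, 0.033], [-0.065, -0.726, 0.033], [-0.074, -0.725, 0.033], [-0.083, -0.724, 0.033]] az 0.114
```

Call:
arm_command(
  translation=[
    [0.18,-0.66,-0.375],
    [0.175,-0.66,-0.375],
    [0.165,-0.66,-0.375],
    [0.16,-0.66,-0.375],
    [0.155,-0.665,-0.375],
  ],
  angular=[
    [0,0,0.1],
    [0,0,0.1],
    [0,0,0.1],
    [0,0,0.1],
    [0,0,0.1],
  ],
)

```text
time_s: 10.75
position: [0.47, -0.2397, 0.1216]
ee_rot: [1.0, 0.009, 0.001, 0.001]
force: [-0.0, 0.3, -2.7]
grip_width: 0.0356
finger_force: 25.0
```

Call:
arm_command(
  translation=[
    [0.04,-0.73,0.033],
    [0.03,-0.73,0.033],
    [0.02,-0.73,0.033],
    [0.015,-0.73,0.033],
    [0.005,-0.73,0.033],
  ],
  angular=[
    [0,0,0.114],
    [0,0,0.114],
    [0,0,0.114],
    [0,0,0.114],
    [0,0,0.114],
  ],
)

```text
time_s: 11.25
position: [0.4753, -0.0936, 0.1144]
ee_rot: [1.0, -0.021, 0.001, 0.0]
force: [0.0, -0.2, -2.4]
grip_width: 0.0358
finger_force: 25.0
```

Call:
arm_command(
  translation=[
    [-0.005,-0.73,0.033],
    [-0.015,-0.73,0.033],
    [-0.02,-0.73,0.033],
    [-0.03,-0.73,0.033],
    [-0.04,-0.73,0.033],
  ],
  angular=[
    [0,0,0.114],
    [0,0,0.114],
    [0,0,0.114],
    [0,0,0.114],
    [0,0,0.114],
  ],
)

```text
time_s: 11.75
position: [0.4807, 0.0525, 0.1078]
ee_rot: [0.999, -0.051, 0.001, 0.0]
force: [0.6, -0.1, -3.5]
grip_width: 0.0356
finger_force: 25.0
```

```bash
python3 - <<'E'
from h import *
p,y,s=tcp(); print(p.round(4),y,s["grip_width"],s["qpos"].round(2))
E
```

```text
[0.4807 0.0525 0.1078] -95.84945379727591 0.03563905591010575 [ 0.03  0.31 -0.27  2.08  0.12  0.77 -1.99]
```

Call:
arm_command(
  translation=[
    [-0.055,-0.85,0.04],
    [-0.065,-0.85,0.04],
    [-0.075,-0.85,0.04],
    [-0.07,-0.7,0.03],
    [-0.05,-0.38,0.015],
  ],
  angular=[
    [0,0,0.114],
    [0,0,0.114],
    [0,0,0.114],
    [0,0,0.114],
    [0,0,0.114],
  ],
)

```text
time_s: 12.25
position: [0.4856, 0.2005, 0.1013]
ee_rot: [0.997, -0.079, 0.001, -0.001]
force: [0.1, 0.5, -3.4]
grip_width: 0.0355
finger_force: 25.0
```

Call:
arm_command(
  translation=[
    [0,0,0.2],
    [0,0,0.2],
    [0,0,0.1],
    [0,0,0],
    [0,0,0],
  ],
  angular=[
    [0,0,0],
    [0,0,0],
    [0,0,0],
    [0,0,0],
    [0,0,0],
  ],
)

```text
time_s: 12.75
position: [0.4853, 0.1964, 0.0802]
ee_rot: [0.997, -0.081, -0.0, 0.0]
force: [-1.1, 0.7, -2.8]
grip_width: 0.0362
finger_force: 25.0
```

```bash
python3 - <<'E'
from h import *
T=capture("top");p,y,s=tcp(); print(p.round(4),y,s["grip_width"],s["qpos"].round(2))
S=capture("scene")
for n in("cap_large_center","saddle_large"): print(place_of("scene",n)[:2])
a=cv2.resize(S["color"][220:320,370:500,::-1],(520,400),interpolation=cv2.INTER_CUBIC)
b=cv2.resize(T["color"][240:340,150:220,::-1],(280,400),interpolation=cv2.INTER_CUBIC)
cv2.imwrite("pics/g.png",np.hstack([a,b]))
E
```

```text
[0.4855 0.1968 0.0804] -99.27311227888666 0.035637596444770304 [-0.23  0.41 -0.29  2.01  0.17  0.75 -2.36]
[{'pixel': [445.3, 234.7], 'confidence': 0.85}, {'pixel': [438.3, 268.9], 'confidence': 0.38}]
[{'pixel': [437.3, 267.1], 'confidence': 0.86}]
```

View pics/g.png

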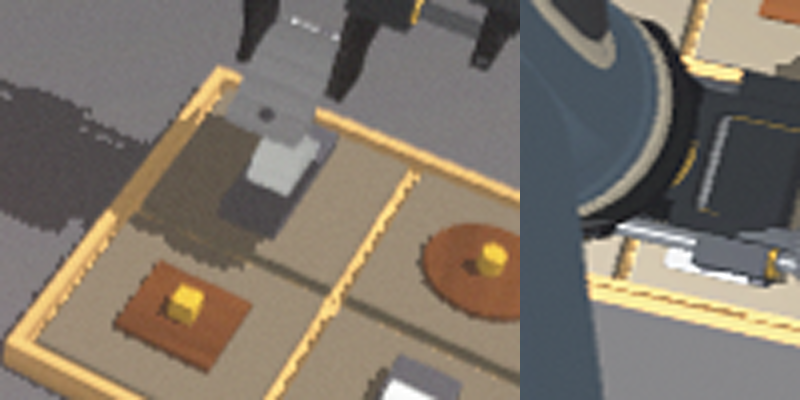

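```bash
python3 - <<'E'
from h import *
S=capture("scene")
print(plane(S,(436.75-.4,248.25-.4),.084)*1000-34.5*np.array([.987,-.161,0]))
# same camera saddle ref: block front-top corners in crop c
C=lambda p:(p[0]/4+365-.4,p[1]/4+230-.4)
for n,p,z in(("sadL near",(245,170),.026),("sadL near2",(296,195),.026),("far",(352,97),.026),("sadS near",(381,385),.026),("sadSnear2",(436,425),.026),("sadSfar2",(482,347),.026),("sq",(207,250),.03),("rd",(514,208),.03)): print(n,np.round(plane(S,C(p),z)*1000,1))
E
```

```text
[482.67942798 197.70523103  84.        ]
sadL near [528.8 185.1  26. ]
sadL near2 [534.4 211.8  26. ]
far [456.  220.4  26. ]
sadS near [629.8 274.2  26. ]
sadSnear2 [641.  300.4  26. ]
sadSfar2 [589.6 310.3  26. ]
sq [590.3 183.3  30. ]
rd [502.2 308.   30. ]
```

Call:
arm_command(
  translation=[
    [0.02,-0.035,0.25],
    [0.02,-0.035,0.35],
    [0,0,0.25],
    [0,0,0.16],
    [0,0,0.1],
  ],
  angular=[
    [0,0,0],
    [0,0,0],
    [0,0,0],
    [0,0,0],
    [0,0,0],
  ],
)

```text
time_s: 13.5
position: [0.4866, 0.1998, 0.0347]
ee_rot: [0.997, -0.08, -0.001, 0.0]
force: [-0.1, 0.1, -2.4]
grip_width: 0.0357
finger_force: 25.0
```

Call:
arm_command(
  translation=[
    [0,0,0.03],
    [0,0,0.03],
    [0,0,0],
    [0,0,0],
    [0,0,0],
  ],
  angular=[
    [0,0,0],
    [0,0,0],
    [0,0,0],
    [0,0,0],
    [0,0,0],
  ],
)

```text
time_s: 14.0
position: [0.4875, 0.2001, 0.0339]
ee_rot: [0.997, -0.08, 0.0, -0.0]
force: [-0.7, -0.4, -1.9]
grip_width: 0.0358
finger_force: 25.0
```

Call:
arm_command(
  translation=[
    [0,0,0.03],
    [0,0,0.03],
    [0,0,0.02],
    [0,0,0],
    [0,0,0],
  ],
  angular=[
    [0,0,0],
    [0,0,0],
    [0,0,0],
    [0,0,0],
    [0,0,0],
  ],
)

```text
time_s: 14.5
position: [0.4873, 0.2001, 0.0312]
ee_rot: [0.997, -0.08, 0.0, 0.0]
force: [-2.2, -1.4, 6.9]
grip_width: 0.0358
finger_force: 25.0
```

Call:
arm_command(
  translation=[
    [0,0,0],
    [0,0,0],
    [0,0,0],
    [0,0,0],
    [0,0,0],
  ],
  angular=[
    [0,0,0],
    [0,0,0],
    [0,0,0],
    [0,0,0],
    [0,0,0],
  ],
  hand=0.3,
)

```text
time_s: 15.0
position: [0.4872, 0.2001, 0.0303]
ee_rot: [0.997, -0.08, -0.0, 0.0]
force: [-0.6, -0.6, 0.8]
grip_width: 0.0598
finger_force: 0.0
```

Call:
arm_command(
  translation=[
    [0,0,-0.2],
    [0,0,-0.5],
    [0,0,-0.9],
    [0,0,-0.7],
    [0,0,-0.4],
  ],
  angular=[
    [0,0,0],
    [0,0,0],
    [0,0,0],
    [0,0,0],
    [0,0,0],
  ],
)

```text
time_s: 15.5
position: [0.4883, 0.2007, 0.1414]
ee_rot: [0.997, -0.08, 0.002, -0.001]
force: [1.1, 0.8, -0.2]
grip_width: 0.061
finger_force: 0.0
```

```bash
python3 - <<'E'
from h import *
p,y,s=tcp(); print(p.round(4),y)
S=capture("scene");c=place_of("scene","cap_large_center"); print(c)
for z in (.041,.049): print(z,plane(S,c[0]["pixel"],z))
plan((520,0,130),-85,10)
plan((574,-363,70),-62.5,15,(520,0,130,-85))
E
```

```text
[0.4883 0.2007 0.1414] -99.19734450765267
[{'pixel': [440.5, 253.3], 'confidence': 0.92}]
0.041 [0.48119144 0.19912292 0.041     ]
0.049 [0.48986585 0.19982055 0.049     ]
from [489. 201. 141.] -99.2 rows 10
[[0.157, 0.484, 0.028], [0.145, 0.487, 0.028], [0.133, 0.491, 0.028], [0.121, 0.494, 0.028], [0.108, 0.497, 0.028]] az -0.237
[[0.096, 0.499, 0.028], [0.084, 0.502, 0.028], [0.071, 0.503, 0.028], [0.059, 0.505, 0.028], [0.046, 0.506, 0.028]] az -0.237
from [520.   0. 130.] -85 rows 15
[[0.037, 0.611, 0.1], [0.021, 0.611, 0.1], [0.005, 0.612, 0.1], [-0.011, 0.612, 0.1], [-0.027, 0.611, 0.1]] az -0.25
[[-0.043, 0.61, 0.1], [-0.059, 0.609, 0.1], [-0.075, 0.607, 0.1], [-0.091, 0.605, 0.1], [-0.107, 0.602, 0.1]] az -0.25
[[-0.122, 0.599, 0.1], [-0.138, 0.596, 0.1], [-0.154, 0.592, 0.1], [-0.169, 0.588, 0.1], [-0.184, 0.583, 0.1]] az -0.25
```

Call:
arm_command(
  translation=[
    [0.155,0.485,0.03],
    [0.145,0.485,0.03],
    [0.135,0.49,0.03],
    [0.12,0.495,0.03],
    [0.11,0.495,0.03],
  ],
  angular=[
    [0,0,-0.24],
    [0,0,-0.24],
    [0,0,-0.24],
    [0,0,-0.24],
    [0,0,-0.24],
  ],
)

```text
time_s: 16.1
position: [0.5021, 0.0986, 0.1312]
ee_rot: [1.0, -0.017, -0.001, 0.0]
force: [-0.1, -0.2, 0.4]
grip_width: 0.061
finger_force: 0.0
```

Call:
arm_command(
  translation=[
    [0.095,0.5,0.03],
    [0.085,0.5,0.03],
    [0.07,0.505,0.03],
    [0.06,0.505,0.03],
    [0.045,0.505,0.03],
  ],
  angular=[
    [0,0,-0.24],
    [0,0,-0.24],
    [0,0,-0.24],
    [0,0,-0.24],
    [0,0,-0.24],
  ],
)

```text
time_s: 16.6
position: [0.5179, -0.0016, 0.1252]
ee_rot: [0.999, 0.046, -0.001, -0.0]
force: [-0.4, 0.1, -0.3]
grip_width: 0.0606
finger_force: 0.0
```

Call:
arm_command(
  translation=[
    [0.035,0.61,0.1],
    [0.02,0.61,0.1],
    [0.005,0.61,0.1],
    [-0.01,0.61,0.1],
    [-0.025,0.61,0.1],
  ],
  angular=[
    [0,0,-0.25],
    [0,0,-0.25],
    [0,0,-0.25],
    [0,0,-0.25],
    [0,0,-0.25],
  ],
)

```text
time_s: 17.1
position: [0.5362, -0.1223, 0.1051]
ee_rot: [0.994, 0.111, -0.001, -0.0]
force: [0.7, -1.1, 0.5]
grip_width: 0.0609
finger_force: 0.0
```

Call:
arm_command(
  translation=[
    [-0.045,0.61,0.1],
    [-0.06,0.61,0.1],
    [-0.075,0.605,0.1],
    [-0.09,0.605,0.1],
    [-0.105,0.6,0.1],
  ],
  angular=[
    [0,0,-0.25],
    [0,0,-0.25],
    [0,0,-0.25],
    [0,0,-0.25],
    [0,0,-0.25],
  ],
)

```text
time_s: 17.6
position: [0.5546, -0.2429, 0.0849]
ee_rot: [0.984, 0.176, -0.001, -0.001]
force: [-0.0, -0.4, 0.5]
grip_width: 0.0609
finger_force: 0.0
```

Call:
arm_command(
  translation=[
    [-0.12,0.6,0.1],
    [-0.14,0.595,0.1],
    [-0.155,0.59,0.1],
    [-0.17,0.585,0.05],
    [-0.17,0.5,0],
  ],
  angular=[
    [0,0,-0.25],
    [0,0,-0.25],
    [0,0,-0.25],
    [0,0,-0.25],
    [0,0,-0.25],
  ],
)

```text
time_s: 18.1
position: [0.5716, -0.3607, 0.0704]
ee_rot: [0.971, 0.24, -0.001, -0.001]
force: [0.4, -0.2, 0.0]
grip_width: 0.0607
finger_force: 0.0
```

```bash
python3 - <<'E'
from h import *
T=capture("top"); S=capture("scene"); capture("top")
print([(d["pixel"],d["confidence"],plane(S,d["pixel"],.0105)) for d in place_of("scene","cap_small_center")])
o=outline_of("scene","cap_small_center"); print([rect(S,m["mask"],.004) for m in o])
p,y,s=tcp(); print(p.round(4),y,s["qpos"].round(2))
plan((572.5,-364,5),-62.5,5)
E
```

```text
[([184.6, 216.1], 0.7, array([ 0.57667566, -0.35414898,  0.0105    ]))]
[(573, -364, 65, 41, 31.4)]
[ 0.5723 -0.358   0.0715] -62.25962168262527 [ 0.68  0.62 -0.26  1.65  0.19  0.9  -0.75]
from [ 572. -358.   71.] -62.3 rows 5
[[-0.013, 0.027, 0.332], [-0.013, 0.027, 0.332], [-0.013, 0.027, 0.332], [-0.013, 0.027, 0.332], [-0.013, 0.027, 0.332]] az 0.008
```

Call:
arm_command(
  translation=[
    [-0.02,0.06,0.3],
    [-0.02,0.06,0.5],
    [0,0,0.5],
    [0,0,0.35],
    [0,0,0.14],
  ],
  angular=[
    [0,0,0],
    [0,0,0],
    [0,0,0],
    [0,0,0],
    [0,0,0],
  ],
)

```text
time_s: 18.85
position: [0.5725, -0.3632, -0.0015]
ee_rot: [0.971, 0.24, -0.001, -0.001]
force: [-0.3, 0.0, -0.7]
grip_width: 0.061
finger_force: 0.0
```

Call:
arm_command(
  translation=[
    [0,0,0],
    [0,0,0],
    [0,0,0],
    [0,0,0],
    [0,0,0],
  ],
  angular=[
    [0,0,0],
    [0,0,0],
    [0,0,0],
    [0,0,0],
    [0,0,0],
  ],
  hand=1,
  squeeze=20,
)

```text
time_s: 19.35
position: [0.5738, -0.3644, 0.0016]
ee_rot: [0.971, 0.239, 0.0, -0.0]
force: [-0.9, 1.4, 4.0]
grip_width: 0.0355
finger_force: 20.0
```

Call:
arm_command(
  translation=[
    [0,0,0],
    [0,0,0],
    [0,0,0],
    [0,0,0],
    [0,0,0],
  ],
  angular=[
    [0,0,0],
    [0,0,0],
    [0,0,0],
    [0,0,0],
    [0,0,0],
  ],
)

```text
time_s: 19.85
position: [0.5737, -0.3644, 0.0016]
ee_rot: [0.971, 0.239, 0.0, -0.0]
force: [-1.5, 2.1, 4.6]
grip_width: 0.0355
finger_force: 20.0
```

```bash
python3 - <<'E'
from h import *
plan((573.7,-364.4,121.6),-62.5,5)
plan((612,289,80),-99.3,20,(573.7,-364.4,121.6,-62.5))
E
```

```text
from [ 574. -364.    2.] -62.3 rows 5
[[-0.0, -0.0, -0.6], [-0.0, -0.0, -0.6], [-0.0, -0.0, -0.6], [-0.0, -0.0, -0.6], [-0.0, -0.0, -0.6]] az 0.007
from [ 574. -364.  122.] -62.5 rows 20
[[0.42, -0.702, 0.052], [0.397, -0.715, 0.052], [0.374, -0.728, 0.052], [0.35, -0.739, 0.052], [0.326, -0.75, 0.052]] az 0.307
[[0.302, -0.76, 0.052], [0.277, -0.77, 0.052], [0.252, -0.778, 0.052], [0.227, -0.786, 0.052], [0.202, -0.793, 0.052]] az 0.307
[[0.176, -0.799, 0.052], [0.151, -0.804, 0.052], [0.125, -0.809, 0.052], [0.099, -0.812, 0.052], [0.073, -0.815, 0.052]] az 0.307
[[0.046, -0.817, 0.052], [0.02, -0.818, 0.052], [-0.006, -0.818, 0.052], [-0.032, -0.818, 0.052], [-0.059, -0.816, 0.052]] az 0.307
```

Call:
arm_command(
  translation=[
    [0,0,-0.2],
    [0,0,-0.6],
    [0,0,-0.8],
    [0,0,-0.8],
    [0,0,-0.6],
  ],
  angular=[
    [0,0,0],
    [0,0,0],
    [0,0,0],
    [0,0,0],
    [0,0,0],
  ],
)

```text
time_s: 20.35
position: [0.5741, -0.3657, 0.1231]
ee_rot: [0.971, 0.239, 0.001, 0.001]
force: [0.7, -0.9, -1.5]
grip_width: 0.0357
finger_force: 20.0
```

Call:
arm_command(
  translation=[
    [0.42,-0.7,0.05],
    [0.4,-0.715,0.05],
    [0.375,-0.73,0.05],
    [0.35,-0.74,0.05],
    [0.325,-0.75,0.05],
  ],
  angular=[
    [0,0,0.31],
    [0,0,0.31],
    [0,0,0.31],
    [0,0,0.31],
    [0,0,0.31],
  ],
)

```text
time_s: 20.85
position: [0.5828, -0.2007, 0.1109]
ee_rot: [0.987, 0.159, 0.0, 0.0]
force: [0.8, 0.5, -0.6]
grip_width: 0.0359
finger_force: 20.0
```

Call:
arm_command(
  translation=[
    [0.3,-0.76,0.05],
    [0.275,-0.77,0.05],
    [0.25,-0.78,0.05],
    [0.225,-0.785,0.05],
    [0.2,-0.795,0.05],
  ],
  angular=[
    [0,0,0.31],
    [0,0,0.31],
    [0,0,0.31],
    [0,0,0.31],
    [0,0,0.31],
  ],
)

```text
time_s: 21.35
position: [0.5919, -0.0373, 0.1009]
ee_rot: [0.997, 0.078, 0.0, 0.0]
force: [0.3, 0.5, -1.6]
grip_width: 0.0359
finger_force: 20.0
```

Call:
arm_command(
  translation=[
    [0.175,-0.8,0.05],
    [0.15,-0.805,0.05],
    [0.125,-0.81,0.05],
    [0.1,-0.81,0.05],
    [0.075,-0.815,0.05],
  ],
  angular=[
    [0,0,0.31],
    [0,0,0.31],
    [0,0,0.31],
    [0,0,0.31],
    [0,0,0.31],
  ],
)

```text
time_s: 21.85
position: [0.6018, 0.1262, 0.0908]
ee_rot: [1.0, -0.003, 0.001, 0.0]
force: [-0.0, -0.4, -1.9]
grip_width: 0.0356
finger_force: 20.0
```

Call:
arm_command(
  translation=[
    [0.045,-0.815,0.05],
    [0.02,-0.82,0.05],
    [-0.005,-0.82,0.05],
    [-0.03,-0.75,0.05],
    [-0.05,-0.5,0.05],
  ],
  angular=[
    [0,0,0.3],
    [0,0,0.3],
    [0,0,0.3],
    [0,0,0.3],
    [0,0,0.3],
  ],
)

```text
time_s: 22.35
position: [0.6096, 0.2765, 0.0808]
ee_rot: [0.997, -0.08, 0.0, -0.001]
force: [0.2, -0.3, -1.8]
grip_width: 0.0359
finger_force: 20.0
```

Call:
arm_command(
  translation=[
    [0,-0.2,0],
    [0,-0.1,0],
    [0,0,0],
    [0,0,0],
    [0,0,0],
  ],
  angular=[
    [0,0,0],
    [0,0,0],
    [0,0,0],
    [0,0,0],
    [0,0,0],
  ],
)

```text
time_s: 22.85
position: [0.612, 0.2836, 0.0808]
ee_rot: [0.997, -0.081, 0.0, 0.0]
force: [0.7, -0.4, -0.7]
grip_width: 0.0353
finger_force: 20.0
```

```bash
python3 - <<'E'
from h import *
p,y,s=tcp(); print(p.round(4),y,s["qpos"].round(2),s["grip_width"])
S=capture("scene"); print(place_of("scene","cap_small_center"))
cv2.imwrite("pics/i.png",cv2.resize(S["color"][240:360,390:550,::-1],None,fx=5,fy=5,interpolation=cv2.INTER_CUBIC))
plan((612,289,50),-99.3,5)
E
```

```text
[0.612  0.2836 0.0808] -99.31404128165758 [-0.36  0.6  -0.2   1.65  0.14  0.91 -2.35] 0.03526339269731286
[{'pixel': [478.6, 302.0], 'confidence': 0.82}]
from [612. 284.  81.] -99.3 rows 5
[[-0.003, -0.024, 0.154], [-0.003, -0.024, 0.154], [-0.003, -0.024, 0.154], [-0.003, -0.024, 0.154], [-0.003, -0.024, 0.154]] az 0.001
```

View pics/i.png

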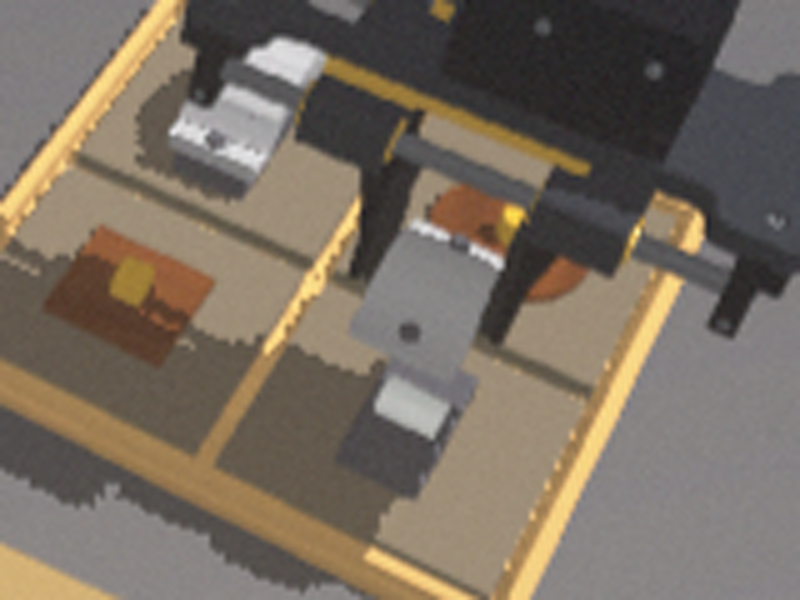

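Call:
arm_command(
  translation=[
    [-0.01,-0.06,0.25],
    [-0.01,-0.07,0.35],
    [0,0,0.3],
    [0,0,0.17],
    [0,0,0.1],
  ],
  angular=[
    [0,0,0],
    [0,0,0],
    [0,0,0],
    [0,0,0],
    [0,0,0],
  ],
)

```text
time_s: 23.45
position: [0.6108, 0.2902, 0.0322]
ee_rot: [0.997, -0.08, -0.001, 0.001]
force: [0.5, -0.2, -2.0]
grip_width: 0.0358
finger_force: 20.0
```

Call:
arm_command(
  translation=[
    [0,0,0.03],
    [0,0,0.03],
    [0,0,0.03],
    [0,0,0],
    [0,0,0],
  ],
  angular=[
    [0,0,0],
    [0,0,0],
    [0,0,0],
    [0,0,0],
    [0,0,0],
  ],
)

```text
time_s: 23.95
position: [0.6118, 0.2907, 0.0307]
ee_rot: [0.997, -0.08, 0.0, -0.0]
force: [-0.5, 0.7, -1.1]
grip_width: 0.036
finger_force: 20.0
```

Call:
arm_command(
  translation=[
    [0,0,0.03],
    [0,0,0.03],
    [0,0,0.025],
    [0,0,0],
    [0,0,0],
  ],
  angular=[
    [0,0,0],
    [0,0,0],
    [0,0,0],
    [0,0,0],
    [0,0,0],
  ],
)

```text
time_s: 24.45
position: [0.6116, 0.2906, 0.0276]
ee_rot: [0.997, -0.08, 0.0, 0.0]
force: [-2.1, -1.6, 5.0]
grip_width: 0.0358
finger_force: 20.0
```

Call:
arm_command(
  translation=[
    [0,0,0],
    [0,0,0],
    [0,0,0],
    [0,0,0],
    [0,0,0],
  ],
  angular=[
    [0,0,0],
    [0,0,0],
    [0,0,0],
    [0,0,0],
    [0,0,0],
  ],
  hand=0.2,
)

```text
time_s: 24.95
position: [0.6116, 0.2906, 0.0267]
ee_rot: [0.997, -0.08, -0.0, 0.0]
force: [-0.3, 0.7, 0.3]
grip_width: 0.0658
finger_force: 0.0
```

Call:
arm_command(
  translation=[
    [0,0,-0.2],
    [0,0,-0.5],
    [0,0,-0.9],
    [0,0,-0.7],
    [0,0,-0.4],
  ],
  angular=[
    [0,0,0],
    [0,0,0],
    [0,0,0],
    [0,0,0],
    [0,0,0],
  ],
)

```text
time_s: 25.45
position: [0.6129, 0.2914, 0.1384]
ee_rot: [0.997, -0.08, 0.002, -0.001]
force: [0.5, 0.6, 0.6]
grip_width: 0.0693
finger_force: 0.0
```

```bash
python3 - <<'E'
from h import *
p,y,s=tcp(); print(p.round(4),y,s["grip_width"])
plan((629,-77,90),-60,10)
E
```

```text
[0.6129 0.2914 0.1384] -99.20376593867944 0.06926615647033434
from [613. 291. 138.] -99.2 rows 10
[[0.187, 0.903, 0.121], [0.125, 0.913, 0.121], [0.062, 0.92, 0.121], [-0.001, 0.922, 0.121], [-0.064, 0.92, 0.121]] az -0.653
[[-0.127, 0.913, 0.121], [-0.189, 0.902, 0.121], [-0.25, 0.887, 0.121], [-0.31, 0.868, 0.121], [-0.369, 0.845, 0.121]] az -0.653
```

```bash
python3 - <<'E'
from h import *
T=capture("top");S=capture("scene")
print(np.round(plane(T,(362.3,223.7),.026)*1000,1), np.round(plane(S,(284.8,266),.026)*1000,1))
o=[m for m in outline_of("scene","wheel_mid") if abs(m["bbox"][0]-285)<12]; print([m["bbox"] for m in o])
plan((629,-75,70),-90,10)
E
```

```text
[625.5 -78.5  26. ] [631.7 -71.1  26. ]
[[283.2, 269.7, 23.9, 22.8]]
from [612. 291. 136.] -99.2 rows 10
[[0.188, 0.896, 0.164], [0.174, 0.899, 0.164], [0.16, 0.902, 0.164], [0.145, 0.904, 0.164], [0.131, 0.906, 0.164]] az -0.153
[[0.116, 0.908, 0.164], [0.101, 0.91, 0.164], [0.087, 0.911, 0.164], [0.072, 0.913, 0.164], [0.057, 0.914, 0.164]] az -0.153
```

Call:
arm_command(
  translation=[
    [0.185,0.895,0.1],
    [0.17,0.9,0.16],
    [0.16,0.9,0.16],
    [0.145,0.905,0.16],
    [0.13,0.905,0.16],
  ],
  angular=[
    [0,0,-0.15],
    [0,0,-0.15],
    [0,0,-0.15],
    [0,0,-0.15],
    [0,0,-0.15],
  ],
  hand=0.08,
)

```text
time_s: 26.1
position: [0.6181, 0.1059, 0.1028]
ee_rot: [0.999, -0.041, -0.002, 0.001]
force: [0.6, 0.1, 1.4]
grip_width: 0.0797
finger_force: 0.0
```

Call:
arm_command(
  translation=[
    [0.115,0.91,0.16],
    [0.1,0.91,0.16],
    [0.085,0.91,0.16],
    [0.07,0.91,0.16],
    [0.055,0.7,0.16],
  ],
  angular=[
    [0,0,-0.15],
    [0,0,-0.15],
    [0,0,-0.15],
    [0,0,-0.15],
    [0,0,-0.15],
  ],
)

```text
time_s: 26.6
position: [0.6257, -0.0695, 0.0708]
ee_rot: [1.0, -0.003, -0.002, 0.0]
force: [0.4, 0.1, 0.5]
grip_width: 0.0799
finger_force: 0.0
```

Call:
arm_command(
  translation=[
    [0,0.2,0],
    [0,0,0],
    [0,0,0],
    [0,0,0],
    [0,0,0],
  ],
  angular=[
    [0,0,0],
    [0,0,0],
    [0,0,0],
    [0,0,0],
    [0,0,0],
  ],
)

```text
time_s: 27.1
position: [0.6278, -0.0723, 0.0736]
ee_rot: [1.0, -0.0, 0.0, -0.0]
force: [-0.7, 0.8, 0.3]
grip_width: 0.0797
finger_force: 0.0
```

```bash
python3 - <<'E'
from h import *
S=capture("scene");p,y,s=tcp(); print(p.round(4),y,s["grip_width"])
print(np.round(plane(S,(283.2,269.7),.013)*1000,1))
print([m["pixel"] for m in place_of("scene","wheel_mid")])
plan((628,-75,3),-90,5)
E
```

```text
[ 0.6278 -0.0727  0.0736] -90.06788243978694 0.08057268077300085
[631.2 -75.5  13. ]
[[228.2, 275.1], [284.0, 267.8], [335.5, 273.1], [326.2, 310.0]]
from [628. -73.  74.] -90.1 rows 5
[[0.001, 0.009, 0.353], [0.001, 0.009, 0.353], [0.001, 0.009, 0.353], [0.001, 0.009, 0.353], [0.001, 0.009, 0.353]] az -0.003
```

Call:
arm_command(
  translation=[
    [0.03,0.04,0.3],
    [0,0.04,0.5],
    [0,0,0.5],
    [0,0,0.33],
    [0,0,0.13],
  ],
  angular=[
    [0,0,0],
    [0,0,0],
    [0,0,0],
    [0,0,0],
    [0,0,0],
  ],
)

```text
time_s: 27.7
position: [0.6275, -0.0776, 0.0009]
ee_rot: [1.0, -0.002, -0.002, -0.0]
force: [0.4, -0.7, -0.2]
grip_width: 0.0801
finger_force: 0.0
```

Call:
arm_command(
  translation=[
    [0,0,0],
    [0,0,0],
    [0,0,0],
    [0,0,0],
    [0,0,0],
  ],
  angular=[
    [0,0,0],
    [0,0,0],
    [0,0,0],
    [0,0,0],
    [0,0,0],
  ],
  hand=1,
  squeeze=15,
)

```text
time_s: 28.2
position: [0.6293, -0.0776, 0.0037]
ee_rot: [1.0, -0.002, 0.001, 0.0]
force: [-0.2, 0.6, 2.3]
grip_width: 0.0502
finger_force: 15.0
```

Call:
arm_command(
  translation=[
    [0,0,0],
    [0,0,0],
    [0,0,0],
    [0,0,0],
    [0,0,0],
  ],
  angular=[
    [0,0,0],
    [0,0,0],
    [0,0,0],
    [0,0,0],
    [0,0,0],
  ],
)

```text
time_s: 28.7
position: [0.6293, -0.0776, 0.0036]
ee_rot: [1.0, -0.002, 0.001, 0.0]
force: [-2.0, 0.3, 6.0]
grip_width: 0.05
finger_force: 15.0
```

```bash
python3 - <<'E'
from h import *
p,y,s=tcp(); print(p.round(4),y,s["grip_width"])
f=(629,-76,103,-90)
plan((504.5,306.6,85),-97,15,f)
E
```

```text
[ 0.6293 -0.0776  0.0036] -90.2038610699038 0.050020973266309304
from [629. -76. 103.] -90 rows 15
[[-0.207, -0.638, 0.03], [-0.213, -0.636, 0.03], [-0.218, -0.634, 0.03], [-0.223, -0.632, 0.03], [-0.228, -0.631, 0.03]] az 0.078
[[-0.233, -0.629, 0.03], [-0.238, -0.627, 0.03], [-0.243, -0.625, 0.03], [-0.249, -0.623, 0.03], [-0.254, -0.621, 0.03]] az 0.078
[[-0.259, -0.619, 0.03], [-0.264, -0.617, 0.03], [-0.269, -0.614, 0.03], [-0.274, -0.612, 0.03], [-0.279, -0.61, 0.03]] az 0.078
```

Call:
arm_command(
  translation=[
    [0,0,-0.2],
    [0,0,-0.5],
    [0,0,-0.7],
    [0,0,-0.6],
    [-0.1,-0.3,-0.5],
  ],
  angular=[
    [0,0,0],
    [0,0,0],
    [0,0,0],
    [0,0,0],
    [0,0,0],
  ],
)

```text
time_s: 29.2
position: [0.6252, -0.068, 0.1042]
ee_rot: [1.0, -0.003, 0.001, 0.001]
force: [0.9, 0.5, -0.9]
grip_width: 0.0503
finger_force: 15.0
```

Call:
arm_command(
  translation=[
    [-0.21,-0.65,0],
    [-0.21,-0.65,0],
    [-0.21,-0.65,0],
    [-0.21,-0.65,0],
    [-0.21,-0.65,0],
  ],
  angular=[
    [0,0,0],
    [0,0,0],
    [0,0,0],
    [0,0,0],
    [0,0,0],
  ],
)

```text
time_s: 29.7
position: [0.5824, 0.0652, 0.1028]
ee_rot: [1.0, -0.002, -0.0, 0.0]
force: [0.3, 0.1, -1.0]
grip_width: 0.0498
finger_force: 15.0
```

Call:
arm_command(
  translation=[
    [-0.21,-0.65,0],
    [-0.21,-0.65,0],
    [-0.21,-0.65,0],
    [-0.21,-0.65,0],
    [-0.21,-0.65,0],
  ],
  angular=[
    [0,0,0],
    [0,0,0],
    [0,0,0],
    [0,0,0],
    [0,0,0],
  ],
)

```text
time_s: 30.2
position: [0.541, 0.1953, 0.1028]
ee_rot: [1.0, -0.002, -0.0, 0.0]
force: [0.5, 0.4, -0.2]
grip_width: 0.0501
finger_force: 15.0
```

Call:
arm_command(
  translation=[
    [-0.21,-0.65,0],
    [-0.21,-0.65,0],
    [-0.21,-0.65,0],
    [-0.2,-0.5,0],
    [-0.1,-0.3,0],
  ],
  angular=[
    [0,0,0],
    [0,0,0],
    [0,0,0],
    [0,0,0],
    [0,0,0],
  ],
)

```text
time_s: 30.7
position: [0.5035, 0.3067, 0.1028]
ee_rot: [1.0, -0.0, -0.0, -0.0]
force: [0.4, -0.4, -1.0]
grip_width: 0.0503
finger_force: 15.0
```

Call:
arm_command(
  translation=[
    [0,0,0],
    [0,0,0],
    [0,0,0],
    [0,0,0],
    [0,0,0],
  ],
  angular=[
    [0,0,0],
    [0,0,0],
    [0,0,0],
    [0,0,0],
    [0,0,0],
  ],
)

```text
time_s: 31.2
position: [0.5054, 0.3038, 0.1029]
ee_rot: [1.0, -0.003, 0.0, 0.0]
force: [0.6, 0.8, -0.9]
grip_width: 0.0501
finger_force: 15.0
```

```bash
python3 - <<'E'
from h import *
p,y,s=tcp(); print(p.round(4),y,s["grip_width"],s["qpos"].round(2))
S=capture("scene"); z=p[2]-.0036+.013
print([(m["pixel"],plane(S,m["pixel"],z)) for m in place_of("scene","wheel_mid") if m["pixel"][0]>400])
plan((504.5,306.6,30),-90.2,5)
E
```

```text
[0.5054 0.3038 0.1029] -90.29565457982162 0.050129290617953626 [-0.4   0.47 -0.28  1.84  0.16  0.86 -2.33]
[([507.2, 251.7], array([0.50366853, 0.31179607, 0.11232995]))]
from [505. 304. 103.] -90.2 rows 5
[[-0.004, -0.012, 0.365], [-0.004, -0.012, 0.365], [-0.004, -0.012, 0.365], [-0.004, -0.012, 0.365], [-0.004, -0.012, 0.365]] az -0.002
```

Call:
arm_command(
  translation=[
    [-0.02,-0.04,0.4],
    [0,-0.03,0.7],
    [0,0,0.5],
    [0,0,0.2],
    [0,0,0.1],
  ],
  angular=[
    [0,0,0],
    [0,0,0],
    [0,0,0],
    [0,0,0],
    [0,0,0],
  ],
)

```text
time_s: 31.8
position: [0.504, 0.3074, 0.0263]
ee_rot: [1.0, -0.002, -0.0, 0.0]
force: [0.6, -0.2, -0.4]
grip_width: 0.0501
finger_force: 15.0
```

Call:
arm_command(
  translation=[
    [0,0,0.04],
    [0,0,0.04],
    [0,0,0.04],
    [0,0,0.02],
    [0,0,0],
  ],
  angular=[
    [0,0,0],
    [0,0,0],
    [0,0,0],
    [0,0,0],
    [0,0,0],
  ],
)

```text
time_s: 32.3
position: [0.5044, 0.3077, 0.0217]
ee_rot: [1.0, -0.002, 0.0, -0.0]
force: [0.3, -0.3, 0.4]
grip_width: 0.0501
finger_force: 15.0
```

Call:
arm_command(
  translation=[
    [0,0,0],
    [0,0,0],
    [0,0,0],
    [0,0,0],
    [0,0,0],
  ],
  angular=[
    [0,0,0],
    [0,0,0],
    [0,0,0],
    [0,0,0],
    [0,0,0],
  ],
  hand=0.2,
)

```text
time_s: 32.8
position: [0.5042, 0.3075, 0.0213]
ee_rot: [1.0, -0.002, 0.0, 0.0]
force: [0.2, 0.1, 0.4]
grip_width: 0.0691
finger_force: 0.0
```

Call:
arm_command(
  translation=[
    [0,0,-0.2],
    [0,0,-0.5],
    [0,0,-0.9],
    [0,0,-0.7],
    [0,0,-0.4],
  ],
  angular=[
    [0,0,0],
    [0,0,0],
    [0,0,0],
    [0,0,0],
    [0,0,0],
  ],
)

```text
time_s: 33.3
position: [0.5052, 0.3085, 0.1327]
ee_rot: [1.0, -0.002, 0.002, -0.001]
force: [-0.4, 0.1, -0.0]
grip_width: 0.0693
finger_force: 0.0
```

```bash
python3 - <<'E'
from h import *
p,y,s=tcp(); print(p.round(4),y,s["grip_width"])
plan((510,50,120),-75,10,(504.4,307.7,129,-90))
plan((474.5,-218,90),-57.5,10,(510,50,120,-75))
E
```

```text
[0.5052 0.3085 0.1327] -90.19431606169104 0.06933445042628547
from [504. 308. 129.] -90 rows 10
[[0.014, 0.644, 0.022], [-0.003, 0.644, 0.022], [-0.02, 0.644, 0.022], [-0.037, 0.643, 0.022], [-0.053, 0.642, 0.022]] az -0.25
[[-0.07, 0.641, 0.022], [-0.087, 0.639, 0.022], [-0.104, 0.636, 0.022], [-0.12, 0.633, 0.022], [-0.137, 0.63, 0.022]] az -0.25
from [510.  50. 120.] -75 rows 10
[[-0.259, 0.624, 0.075], [-0.278, 0.616, 0.075], [-0.297, 0.607, 0.075], [-0.315, 0.598, 0.075], [-0.333, 0.588, 0.075]] az -0.292
[[-0.351, 0.578, 0.075], [-0.369, 0.567, 0.075], [-0.386, 0.555, 0.075], [-0.402, 0.543, 0.075], [-0.419, 0.53, 0.075]] az -0.292
```

Call:
arm_command(
  translation=[
    [0.015,0.645,0.02],
    [-0.005,0.645,0.02],
    [-0.02,0.645,0.02],
    [-0.035,0.645,0.02],
    [-0.055,0.64,0.02],
  ],
  angular=[
    [0,0,-0.25],
    [0,0,-0.25],
    [0,0,-0.25],
    [0,0,-0.25],
    [0,0,-0.25],
  ],
)

```text
time_s: 33.8
position: [0.5065, 0.1777, 0.126]
ee_rot: [0.998, 0.064, 0.0, -0.0]
force: [-0.2, -0.8, -0.2]
grip_width: 0.0697
finger_force: 0.0
```

Call:
arm_command(
  translation=[
    [-0.07,0.64,0.02],
    [-0.085,0.64,0.02],
    [-0.105,0.635,0.02],
    [-0.12,0.635,0.02],
    [-0.135,0.63,0.02],
  ],
  angular=[
    [0,0,-0.25],
    [0,0,-0.25],
    [0,0,-0.25],
    [0,0,-0.25],
    [0,0,-0.25],
  ],
)

```text
time_s: 34.3
position: [0.509, 0.0487, 0.122]
ee_rot: [0.992, 0.129, 0.0, 0.0]
force: [0.3, 0.4, 0.5]
grip_width: 0.0695
finger_force: 0.0
```

Call:
arm_command(
  translation=[
    [-0.26,0.625,0.075],
    [-0.28,0.615,0.075],
    [-0.295,0.605,0.075],
    [-0.315,0.6,0.075],
    [-0.335,0.59,0.075],
  ],
  angular=[
    [0,0,-0.29],
    [0,0,-0.29],
    [0,0,-0.29],
    [0,0,-0.29],
    [0,0,-0.29],
  ],
)

```text
time_s: 34.8
position: [0.4906, -0.0853, 0.1069]
ee_rot: [0.979, 0.204, 0.0, 0.0]
force: [0.0, 0.3, 0.7]
grip_width: 0.0694
finger_force: 0.0
```

Call:
arm_command(
  translation=[
    [-0.35,0.58,0.075],
    [-0.37,0.565,0.075],
    [-0.385,0.555,0.075],
    [-0.4,0.54,0.075],
    [-0.35,0.45,0.075],
  ],
  angular=[
    [0,0,-0.29],
    [0,0,-0.29],
    [0,0,-0.29],
    [0,0,-0.29],
    [0,0,-0.29],
  ],
)

```text
time_s: 35.3
position: [0.4728, -0.2156, 0.0919]
ee_rot: [0.961, 0.277, 0.0, 0.0]
force: [0.1, -0.6, -0.9]
grip_width: 0.0693
finger_force: 0.0
```

Call:
arm_command(
  translation=[
    [0,0,0],
    [0,0,0],
    [0,0,0],
    [0,0,0],
    [0,0,0],
  ],
  angular=[
    [0,0,0],
    [0,0,0],
    [0,0,0],
    [0,0,0],
    [0,0,0],
  ],
)

```text
time_s: 35.8
position: [0.4733, -0.2129, 0.0916]
ee_rot: [0.961, 0.278, 0.0, 0.0]
force: [0.4, 0.3, 0.3]
grip_width: 0.0698
finger_force: 0.0
```

```bash
python3 - <<'E'
from h import *
S=capture("scene");p,y,s=tcp(); print(p.round(4),y,s["grip_width"])
print([(m["pixel"],plane(S,m["pixel"],.02)) for m in place_of("scene","sleeve_mid")])
plan((474.5,-218,10),-57.5,5)
cv2.imwrite("pics/j.png",cv2.resize(S["color"][130:250,180:340,::-1],None,fx=5,fy=5,interpolation=cv2.INTER_CUBIC))
E
```

```text
[ 0.4733 -0.2131  0.0915] -57.72435147325397 0.06961859840238088
[([260.2, 204.3], array([ 0.47709758, -0.2151041 ,  0.02      ]))]
from [ 473. -213.   91.] -57.7 rows 5
[[-0.007, 0.023, 0.407], [-0.007, 0.023, 0.407], [-0.007, 0.023, 0.407], [-0.007, 0.023, 0.407], [-0.007, 0.023, 0.407]] az -0.008
```

View pics/j.png

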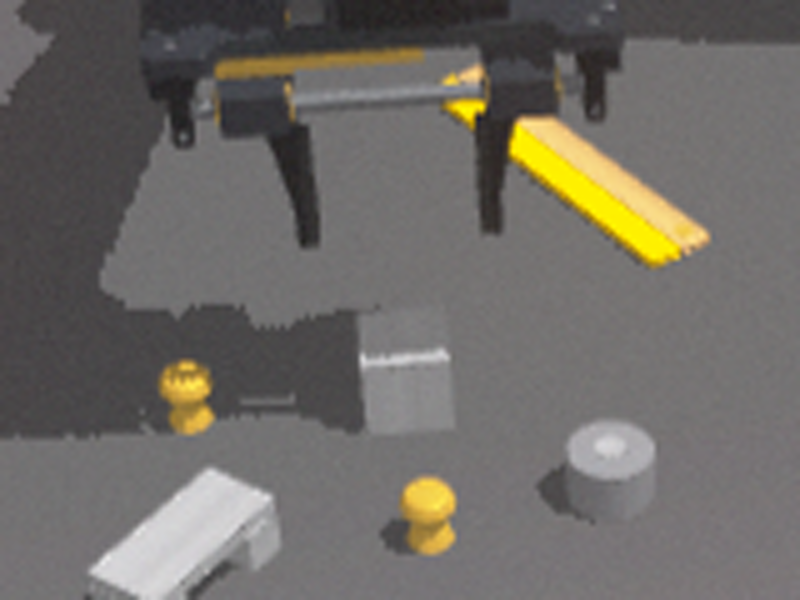

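Call:
arm_command(
  translation=[
    [-0.02,0.06,0.4],
    [0,0.05,0.6],
    [0,0,0.6],
    [0,0,0.3],
    [0,0,0.14],
  ],
  angular=[
    [0,0,0],
    [0,0,0],
    [0,0,0],
    [0,0,0],
    [0,0,0],
  ],
)

```text
time_s: 36.4
position: [0.4741, -0.2176, 0.0087]
ee_rot: [0.961, 0.277, -0.001, -0.001]
force: [0.1, -0.4, 0.3]
grip_width: 0.0697
finger_force: 0.0
```

Call:
arm_command(
  translation=[
    [0,0,0],
    [0,0,0],
    [0,0,0],
    [0,0,0],
    [0,0,0],
  ],
  angular=[
    [0,0,0],
    [0,0,0],
    [0,0,0],
    [0,0,0],
    [0,0,0],
  ],
  hand=1,
  squeeze=25,
)

```text
time_s: 36.9
position: [0.4748, -0.218, 0.0103]
ee_rot: [0.961, 0.277, 0.0, 0.0]
force: [-1.2, 1.4, 4.3]
grip_width: 0.0397
finger_force: 25.0
```

Call:
arm_command(
  translation=[
    [0,0,0],
    [0,0,0],
    [0,0,0],
    [0,0,0],
    [0,0,0],
  ],
  angular=[
    [0,0,0],
    [0,0,0],
    [0,0,0],
    [0,0,0],
    [0,0,0],
  ],
)

```text
time_s: 37.4
position: [0.4748, -0.218, 0.0103]
ee_rot: [0.961, 0.277, 0.0, 0.0]
force: [-0.8, 1.2, 6.4]
grip_width: 0.0401
finger_force: 25.0
```

```bash
python3 - <<'E'
from h import *
p,y,s=tcp(); print(p.round(4),y,s["grip_width"])
f=(p[0]*1000,p[1]*1000,115,-57.7)
plan((520,-20,115),-35,5,f)
plan((520,-20,115),-35,10,f)
plan((593.5,182.5,100),-9.3,10,(520,-20,115,-35))
E
```

```text
[ 0.4748 -0.218   0.0103] -57.80048264211225 0.040138914219630686
from [ 475. -218.  115.] -57.7 rows 5
[[0.72, -0.716, -0.0], [0.774, -0.657, -0.0], [0.824, -0.593, -0.0], [0.868, -0.526, -0.0], [0.907, -0.456, -0.0]] az -0.757
from [ 475. -218.  115.] -57.7 rows 10
[[0.36, -0.358, -0.0], [0.374, -0.343, -0.0], [0.387, -0.328, -0.0], [0.4, -0.313, -0.0], [0.412, -0.297, -0.0]] az -0.378
[[0.423, -0.28, -0.0], [0.434, -0.263, -0.0], [0.444, -0.246, -0.0], [0.454, -0.228, -0.0], [0.462, -0.21, -0.0]] az -0.378
from [520. -20. 115.] -35 rows 10
[[0.52, -0.14, 0.038], [0.526, -0.116, 0.038], [0.531, -0.093, 0.038], [0.534, -0.069, 0.038], [0.537, -0.045, 0.038]] az -0.428
[[0.538, -0.021, 0.038], [0.539, 0.003, 0.038], [0.538, 0.028, 0.038], [0.536, 0.052, 0.038], [0.533, 0.076, 0.038]] az -0.428
```

Call:
arm_command(
  translation=[
    [0,0,-0.2],
    [0,0,-0.5],
    [0,0,-0.7],
    [0,0,-0.7],
    [0,0,-0.5],
  ],
  angular=[
    [0,0,0],
    [0,0,0],
    [0,0,0],
    [0,0,0],
    [0,0,0],
  ],
)

```text
time_s: 37.9
position: [0.4752, -0.2184, 0.1157]
ee_rot: [0.961, 0.277, 0.001, 0.001]
force: [0.3, -0.0, -1.1]
grip_width: 0.0394
finger_force: 25.0
```

Call:
arm_command(
  translation=[
    [0.36,-0.36,0],
    [0.375,-0.345,0],
    [0.385,-0.33,0],
    [0.4,-0.315,0],
    [0.41,-0.295,0],
  ],
  angular=[
    [0,0,-0.38],
    [0,0,-0.38],
    [0,0,-0.38],
    [0,0,-0.38],
    [0,0,-0.38],
  ],
)

```text
time_s: 38.4
position: [0.497, -0.1164, 0.113]
ee_rot: [0.928, 0.374, -0.001, -0.001]
force: [0.2, 0.4, -1.5]
grip_width: 0.0399
finger_force: 25.0
```

Call:
arm_command(
  translation=[
    [0.425,-0.28,0],
    [0.435,-0.265,0],
    [0.445,-0.245,0],
    [0.455,-0.23,0],
    [0.46,-0.21,0],
  ],
  angular=[
    [0,0,-0.38],
    [0,0,-0.38],
    [0,0,-0.38],
    [0,0,-0.38],
    [0,0,-0.38],
  ],
)

```text
time_s: 38.9
position: [0.5202, -0.0182, 0.1138]
ee_rot: [0.886, 0.463, 0.0, 0.0]
force: [0.0, -0.2, -1.2]
grip_width: 0.0399
finger_force: 25.0
```

Call:
arm_command(
  translation=[
    [0.52,-0.14,0.04],
    [0.525,-0.115,0.04],
    [0.53,-0.095,0.04],
    [0.535,-0.07,0.04],
    [0.535,-0.045,0.04],
  ],
  angular=[
    [0,0,-0.43],
    [0,0,-0.43],
    [0,0,-0.43],
    [0,0,-0.43],
    [0,0,-0.43],
  ],
)

```text
time_s: 39.4
position: [0.5569, 0.083, 0.1055]
ee_rot: [0.829, 0.56, -0.0, -0.0]
force: [0.2, -0.2, -1.6]
grip_width: 0.0396
finger_force: 25.0
```

Call:
arm_command(
  translation=[
    [0.54,-0.02,0.04],
    [0.54,0.005,0.04],
    [0.54,0.03,0.04],
    [0.535,0.05,0.04],
    [0.4,0.06,0.04],
  ],
  angular=[
    [0,0,-0.43],
    [0,0,-0.43],
    [0,0,-0.43],
    [0,0,-0.43],
    [0,0,-0.43],
  ],
)

```text
time_s: 39.9
position: [0.592, 0.1801, 0.0976]
ee_rot: [0.76, 0.65, 0.0, -0.0]
force: [-0.5, 0.2, -1.7]
grip_width: 0.0398
finger_force: 25.0
```

Call:
arm_command(
  translation=[
    [0.1,0,0],
    [0,0,0],
    [0,0,0],
    [0,0,0],
    [0,0,0],
  ],
  angular=[
    [0,0,0],
    [0,0,0],
    [0,0,0],
    [0,0,0],
    [0,0,0],
  ],
)

```text
time_s: 40.4
position: [0.5922, 0.1805, 0.0979]
ee_rot: [0.762, 0.648, -0.0, 0.0]
force: [-0.7, 0.2, -0.1]
grip_width: 0.0396
finger_force: 25.0
```

```bash
python3 - <<'E'
from h import *
p,y,s=tcp(); print(p.round(4),y,s["grip_width"])
S=capture("scene"); z=p[2]-.0103+.02
print([(m["pixel"],plane(S,m["pixel"],z)) for m in place_of("scene","sleeve_mid")])
plan((593.5,182.5,34),-9.3,5)
E
```

```text
[0.5922 0.1805 0.0979] -9.28403307500787 0.039603855342746
[([420.6, 262.7], array([0.59149737, 0.17927494, 0.10757142]))]
from [592. 181.  98.] -9.3 rows 5
[[0.009, 0.005, 0.32], [0.009, 0.005, 0.32], [0.009, 0.005, 0.32], [0.009, 0.005, 0.32], [0.009, 0.005, 0.32]] az 0.001
```

Descend 70 mm to the pad (seat expected at reported 0.0283).

Call:
arm_command(
  translation=[
    [0.03,0.02,0.35],
    [0.02,0.01,0.5],
    [0,0,0.4],
    [0,0,0.22],
    [0,0,0.1],
  ],
  angular=[
    [0,0,0],
    [0,0,0],
    [0,0,0],
    [0,0,0],
    [0,0,0],
  ],
)

```text
time_s: 41.0
position: [0.5928, 0.1831, 0.0333]
ee_rot: [0.762, 0.648, -0.001, -0.0]
force: [1.1, 0.2, -1.7]
grip_width: 0.0397
finger_force: 25.0
```

Call:
arm_command(
  translation=[
    [0,0,0.04],
    [0,0,0.04],
    [0,0,0.04],
    [0,0,0.04],
    [0,0,0],
  ],
  angular=[
    [0,0,0],
    [0,0,0],
    [0,0,0],
    [0,0,0],
    [0,0,0],
  ],
)

```text
time_s: 41.5
position: [0.5937, 0.1834, 0.0287]
ee_rot: [0.762, 0.648, 0.0, 0.0]
force: [0.4, -0.4, -1.4]
grip_width: 0.0397
finger_force: 25.0
```

Release, rise, then swing clear for a look from both cameras.

Call:
arm_command(
  translation=[
    [0,0,0.02],
    [0,0,0],
    [0,0,0],
    [0,0,0],
    [0,0,0],
  ],
  angular=[
    [0,0,0],
    [0,0,0],
    [0,0,0],
    [0,0,0],
    [0,0,0],
  ],
  hand=0.3,
)

```text
time_s: 42.0
position: [0.5937, 0.1834, 0.0279]
ee_rot: [0.762, 0.648, 0.0, 0.0]
force: [0.3, 0.0, -0.0]
grip_width: 0.0599
finger_force: 0.0
```

Call:
arm_command(
  translation=[
    [0,0,-0.2],
    [0,0,-0.5],
    [0,0,-0.9],
    [0,0,-0.9],
    [0,0,-0.6],
  ],
  angular=[
    [0,0,0],
    [0,0,0],
    [0,0,0],
    [0,0,0],
    [0,0,0],
  ],
)

```text
time_s: 42.5
position: [0.5945, 0.1841, 0.1552]
ee_rot: [0.761, 0.648, 0.002, 0.001]
force: [1.1, 0.5, -0.5]
grip_width: 0.0609
finger_force: 0.0
```

Call:
arm_command(
  translation=[
    [-0.8,0,-0.2],
    [-1,0,0],
    [-1,0,0],
    [-1,0,0],
    [-0.8,0,0],
  ],
  angular=[
    [0,0,0],
    [0,0,0],
    [0,0,0],
    [0,0,0],
    [0,0,0],
  ],
)

```text
time_s: 43.0
position: [0.5637, -0.0009, 0.1604]
ee_rot: [0.762, 0.647, -0.0, 0.001]
force: [0.9, -0.5, 0.5]
grip_width: 0.0606
finger_force: 0.0
```

Call:
arm_command(
  translation=[
    [-0.8,0,0],
    [-0.8,0,0],
    [-0.6,0,0],
    [0,0,0],
    [0,0,0],
  ],
  angular=[
    [0,0,0],
    [0,0,0],
    [0,0,0],
    [0,0,0],
    [0,0,0],
  ],
)

```text
time_s: 43.5
position: [0.5502, -0.0849, 0.1603]
ee_rot: [0.762, 0.648, 0.0, 0.0]
force: [0.3, 0.7, -1.0]
grip_width: 0.0606
finger_force: 0.0
```

```bash
python3 - <<'E'
from h import *
T=capture("top");S=capture("scene")
for n,z in(("cap_large_center",.041),("cap_small_center",.0365),("wheel_mid",.031),("sleeve_mid",.038),("cap_square_center",.015),("wheel_solid_mid",.013)):
    for cam,c in(("top",T),("scene",S)):
        print(n,cam,[(np.round(d["pixel"]).tolist(),np.round(plane(c,d["pixel"],z)[:2]*1000).tolist()) for d in place_of(cam,n)])
a=cv2.resize(T["color"][180:330,110:270,::-1],(400,375),interpolation=cv2.INTER_CUBIC)
b=cv2.resize(S["color"][230:370,365:540,::-1],(400,375),interpolation=cv2.INTER_CUBIC)
cv2.imwrite("pics/k.png",np.hstack([a,b]))
E
```

```text
cap_large_center top [([207.0, 288.0], [485.0, 199.0])]
cap_large_center scene [([440.0, 256.0], [488.0, 201.0])]
cap_small_center top [([168.0, 222.0], [607.0, 287.0])]
cap_small_center scene [([473.0, 320.0], [617.0, 291.0])]
wheel_mid top [([150.0, 275.0], [506.0, 308.0]), ([306.0, 233.0], [600.0, 26.0]), ([303.0, 191.0], [683.0, 37.0])]
wheel_mid scene [([230.0, 275.0], [703.0, -151.0]), ([329.0, 309.0], [698.0, 53.0]), ([336.0, 275.0], [615.0, 31.0]), ([417.0, 290.0], [587.0, 183.0])]
sleeve_mid top [([222.0, 228.0], [599.0, 184.0])]
sleeve_mid scene [([419.0, 292.0], [594.0, 189.0])]
cap_square_center top []
cap_square_center scene [([215.0, 242.0], [623.0, -242.0])]
wheel_solid_mid top [([375.0, 298.0], [488.0, -109.0])]
wheel_solid_mid scene [([305.0, 224.0], [488.0, -96.0]), ([417.0, 302.0], [599.0, 190.0])]
```

View pics/k.png

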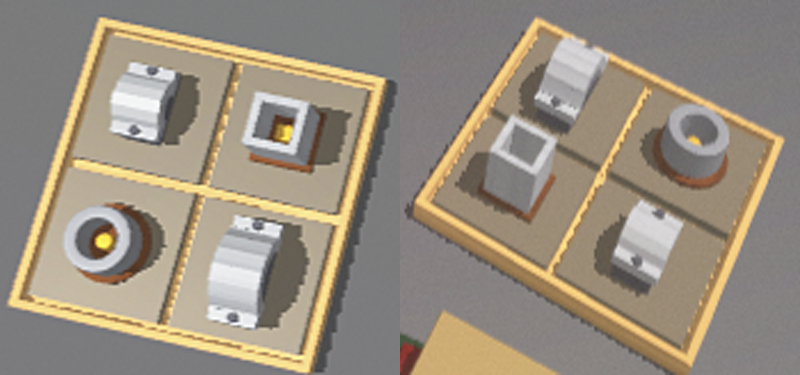

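The picture shows all four parts seated level in the tray. In the top half (left) the small cap is at (143,103), the sleeve at (283,130), the wheel at (102,240) and the large cap at (245,270). The pins show in both holes. The two look-alikes have not moved.

```bash
python3 -c "
from cell import *
print(close_job())"
```

```text
the job is handed in; nothing more can be done
None
```

I handed the job in at about 44 s. Both caps are seated on their own lower halves, and the wheel and sleeve are on their pins. Neither look-alike was touched; `close_job()` returned no verdict, so this rests on the final camera views and the contact heights.

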